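# Stack the test sieves on the shaker

### The arm

A 6-joint arm with a two-finger parallel gripper is mounted at the origin on a cart in front of the work surface, level with it; the furniture and walls round the work are solid. World frame = base frame: x ahead of the robot, y to its left, z up, the work surface at z = 0. Lengths are in mm, angles in rad, forces in N, time in s.
With the tool pointing down it reaches from about 350 to 950 mm from the base axis. Payload 17.4 kg.
Tool frame: the origin (TCP) lies at the very end of the fingers, on their centre line; the grasp point (between the pads) lies 19 mm behind it; z points along the fingers, y is the direction in which the jaws open and shut (so a half turn about z gives the same grasp; the last joint's range is limited). The gripper opens to 93 mm and grips with 3 to 60 N. Pads are 15 mm wide; open, the fingers measure 128 mm over their backs; the gripper's body (75 mm by 188 mm) begins 65 mm behind the grasp point.
Start: joints at [1.131, 0.116, 1.442, -0, 1.584, -0.038], TCP at [263.984, 621.244, 218.646] pointing down, gripper open.
Joint ranges: [-2.83, 2.83], [-0.83, 2.19], [0.07, 2.5], [-1.14, 4.28], [0.01, 3], [-2.97, 2.97]. Speed limits (rad/s): [1.89, 1.89, 2.22, 3.14, 3.14, 3.14].

### API

Orientations are given as [roll, pitch, yaw] about the fixed x, y, z axes, in that order (R = Rz(yaw) Ry(pitch) Rx(roll)).
In Python, from workcell import manip gives the robot as it stands.
- The arm moves only by the tool step_arm, never from a script. Its argument "motion" is a list of rows, each a list of 3 entries, a list of its own where there are three numbers: the gripper command: -1 is shut, 1 is fully open, values between are in proportion, then the shift along the tool's x, y, z as a fraction of full scale, then the turn, a rotation vector about the tool's x, y, z as a fraction of full scale. A call has 1 to 10 rows; each row is the pose to reach, as a shift and turn from the pose commanded when the call began, along the tool's axes at that moment; what a row does not reach only later rows make up. Full scale, the value 1, is 0.5 m for a shift and 45 degrees for a turn. A row lasts 1/10 s, in which the tool goes at most 50 mm and 8.59 degrees, less where a joint would pass 70% of its speed; a pose out of reach is approached as far as the arm can. A call with a number of a shift or a turn outside -1 to 1 is refused whole. A call with a gripper value outside its range is refused whole. The fingers move at their own pace and stop on an object; "newtons" is the grip in N (left out, the last holds). Time passes only in rows, so rows that repeat a pose let the fingers close. It gives the time, the measured TCP pose, the force and the opening at its end, in the units of the state.
- manip.get_obs(): the state, without advancing time (a new reading comes with each control period).
- manip.read_camera(name): name is "scene" or "top"; returns the picture (384x512x3 uint8, red, green, blue); there is no depth.
- manip.calibration(name): a dict with "fx", "fy", "cx", "cy" (pixels), "R" (3x3) and "t" (3): a world point X has camera coordinates R X + t. Camera axes: x right, y down, z forward; pixel columns grow to the right and rows downward; lengths in mm; the calibration is good to about 2 mm. A picture is of the moment at which its call begins. calibration takes no time and is no camera call.
- manip.job_done(): hands the job in, once; it reports no verdict.
The state is a dict: "t": time; "joints": joint angles; "dq": joint speeds; "effort": joint torques, N m; "tcp_pos": TCP position; "eef_rot": TCP orientation; "force": force on the tool from outside, world axes, zero at the start; "wrist_torque": the same for the moment, N m; "grip_width": finger opening in mm.
Only numpy, scipy, OpenCV 4.12 (cv2) and the standard library are available. Lean on these libraries where they do the work, as an engineer would, in place of code of your own. Each camera call takes 0.05 s, during which the arm holds its last target.

### The job

Put the test sieve set together as one upright stack on the plate of the little white sieve shaker, inside the plate's lip: the collecting pan at the bottom, the fine sieve on the pan, the coarse sieve on the fine one, and the lid on top, each seated fully home in the one below. Leave the bottles, pots and jars standing around where they are.

Things in the scene. Friction and masses are not known exactly. Their poses are not given: they have to be found in the camera images.
- shaker: small sieve shaker, fixed: white round drum 104 mm across with a black dial on one side; on top a dark round plate 40 mm above the worktop, ringed by a lip 4 mm high (92 mm outside, 84 mm inside diameter). Origin: centre of its underside on the worktop, z up
- shaker_plate (a point): centre of the shaker's plate, on the plate's surface inside the lip, 40 mm above the worktop; z up
- pan: collecting pan of the sieve set: steel cup, smooth closed floor, no skirt, on a flat foot disc 74 mm wide and 3 mm thick; above it 62 mm outside, 55 mm mouth, 32 mm tall, 3.5 mm wall, about 0.1 kg. Origin: centre of its underside, z up. Starts upright; grip across its outside (fingertips some 8 mm above its underside, clear of foot and shaker lip)
- fine_sieve: fine sieve: low steel ring, close wire mesh (3.5 mm) inside, 62 mm outside, 55 mm mouth, 36 mm tall in all, about 0.1 kg. Lowest 10 mm: skirt, 51 mm wide tapering to 47, fits the 55 mm mouth below until rim rests on rim. Origin: centre of underside, z up; starts upright. Seated on the pan its origin is 22 mm above the pan's. Grip across the outside, above the skirt
- coarse_sieve: coarse sieve: taller steel ring, open wire mesh (10.5 mm) deep inside, 62 mm outside, 55 mm mouth, 48 mm tall in all, about 0.12 kg. Lowest 10 mm: skirt, 51 mm wide tapering to 47, fits the 55 mm mouth below until rim rests on rim. Origin: centre of underside, z up; starts upright. Seated on the fine sieve its origin is 26 mm above the fine sieve's. Grip across the outside, above the skirt
- sieve_lid: lid of the sieve set: steel disc 62 mm across with a round black knob in the middle (24 mm diameter, from 15 to 37 mm above the lid's underside), about 0.09 kg. Lowest 10 mm: skirt, 51 mm wide tapering to 47, fits the 55 mm mouth below until rim rests on rim. Origin: centre of underside, z up; starts upright. Seated on the coarse sieve its origin is 38 mm above the coarse sieve's
- drop_bottle: bystander: small amber bottle with a white cap, 36 mm diameter, 88 mm tall; origin centre of its underside, z up
- red_cap_bottle: bystander: amber bottle with a red cap, 46 mm diameter, 105 mm tall; origin centre of its underside, z up
- white_pot: bystander: white closed plastic pot, 55 mm diameter, 46 mm tall; origin centre of its underside, z up
- white_jar: bystander: white jar with a black screw lid, 66 mm diameter, 60 mm tall; origin centre of its underside, z up
Mind the look-alikes: they are no part of the job. Leave any turquoise look-alike of the sieve_lid alone.

How it is judged:
By the outcome, as a careful person would: the job done as asked, in the order asked, and still so for the second after the job is handed in, with the robot touching nothing.
It also fails if it takes over 104 s, if anything falls off the work surface, if the arm or the gripper's body presses on something with over 40 N, if the wrist force passes 120 N, or if a joint passes its speed limit or range.

## Working session

There is one attempt and no reset: what is moved stays moved. The work goes in short steps, Python scripts to look and compute and a tool call to move; the robot and the scene stay as the last step left them, time stands still between calls to the robot, and variables do not carry over. Pictures are saved under pics/ and viewed, and the job is handed in when it is done.

Besides the shell and the picture viewer there is one more tool, called after "Emit:" in YAML: its name, and indented under it one key for each argument. step_arm: Moves the arm, as the interface text tells. Shift numbers are shares of 0.5 m and turn numbers shares of 45 degrees, none past 1 either way. Its arguments: {"type":"object","properties":{"motion":{"type":"array"},"newtons":{"type":"number"}},"required":["motion"]}

```bash
ls; mkdir -p pics
python3 - <<'E'
from workcell import manip
import cv2
for n in ("scene","top"):
    im=manip.read_camera(n); cv2.imwrite(f"pics/{n}0.png",im[:,:,::-1])
    c=manip.calibration(n); print(n,{k:(v.tolist() if hasattr(v,'tolist') else v) for k,v in c.items()})
print(manip.get_obs())
E
```

```text
pics
scene {'fx': 425.53523828762064, 'fy': 425.53523828762064, 'cx': 248.13641057073158, 'cy': 194.03206581227855, 'R': [[0.7645712438693475, -0.6442518070571063, -0.019246354245209468], [-0.38235497171875105, -0.42931939954264803, -0.8182233978433354], [0.5188790693890362, 0.6329490202851992, -0.5745781487926379]], 't': [-223.81529318639608, 317.51186426838757, 1377.2684509318526]}
top {'fx': 350.1612980801941, 'fy': 350.1612980801941, 'cx': 252.30060962219994, 'cy': 199.70090802347818, 'R': [[0.00689357368188181, -0.9999131160969232, 0.011235608538600837], [-0.9890911874148589, -0.008471425788064452, -0.14706072869186315], [0.14714313310568364, -0.010099267421824648, -0.9890636497098585]], 't': [194.98860652732753, 497.3904124569758, 1190.0575039738703]}
{'t': 0.1, 'joints': array([ 1.13120503e+00,  1.16417832e-01,  1.44217098e+00,  5.92217757e-06,
        1.58399267e+00, -3.78324732e-02]), 'dq': array([-4.52649164e-05, -2.67508909e-03, -1.72091061e-03,  6.54541064e-04,
        9.73951648e-04, -4.23964913e-04]), 'effort': array([ 2.47196775e-03, -7.22884011e+01, -6.23870587e+01,  7.80783012e-02,
        2.27664574e-02, -3.10316125e-05]), 'tcp_pos': array([263.90351856, 621.08483453, 218.00968078]), 'eef_rot': array([-3.14060475e+00, -4.33185092e-05,  2.73983388e+00]), 'force': array([0.57257601, 0.64957415, 0.0546209 ]), 'wrist_torque': array([ 0.05496631, -0.02237762, -0.05280228]), 'grip_width': 93.01210743494906}
```

View pics/scene0.png

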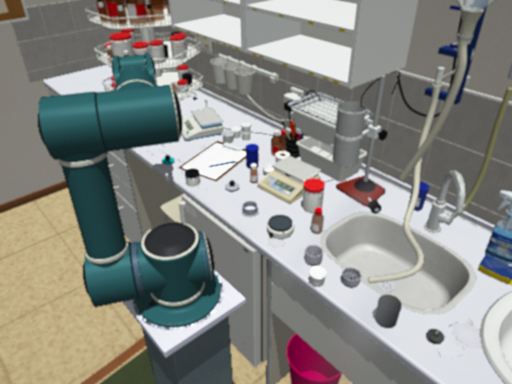

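View pics/top0.png

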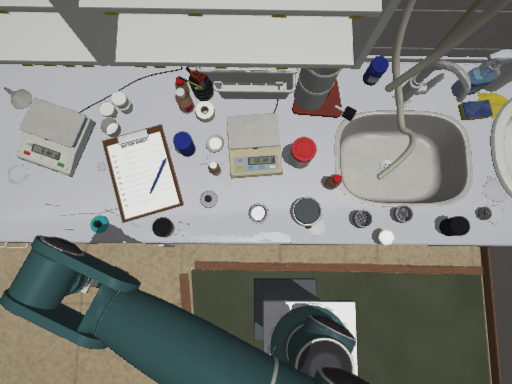

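Run:
```python
import cv2
a=cv2.imread("pics/top0.png")[130:250,180:500]; cv2.imwrite("pics/topz.png",cv2.resize(a,(800,300),interpolation=cv2.INTER_CUBIC))
a=cv2.imread("pics/scene0.png")[150:350,160:460]; cv2.imwrite("pics/scenez.png",cv2.resize(a,(800,533),interpolation=cv2.INTER_CUBIC))
```

```text
(no output)
```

View pics/topz.png

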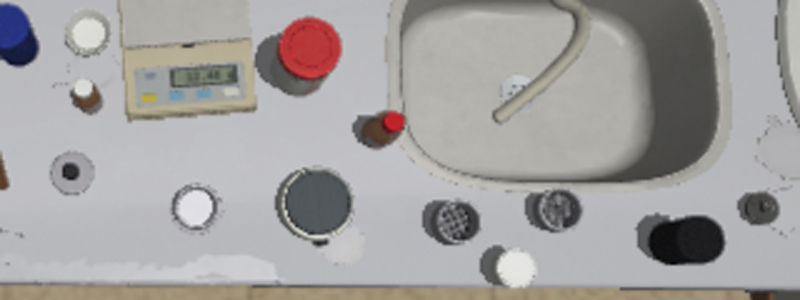

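View pics/scenez.png

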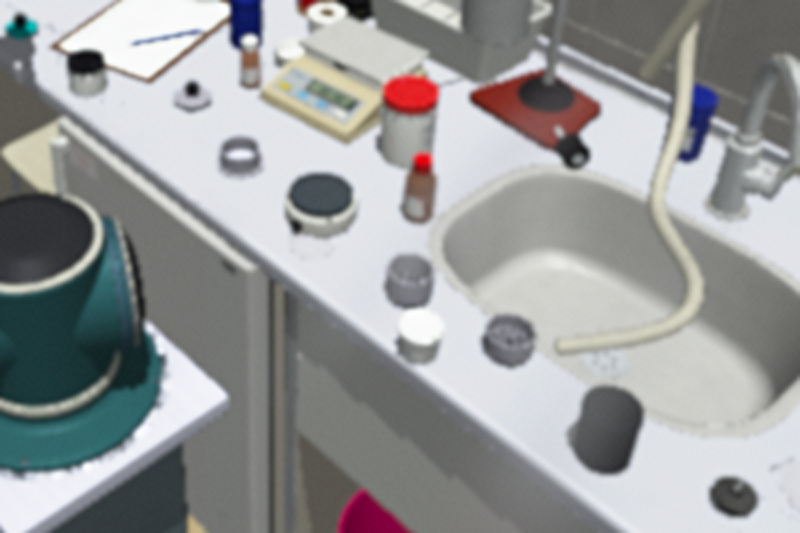

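Run:
```python
import cv2,numpy as np
t=cv2.imread("pics/top0.png");s=cv2.imread("pics/scene0.png")
def z(im,u,v,r=20): return cv2.resize(im[v-r:v+r,u-r:u+r],(260,260),interpolation=cv2.INTER_NEAREST)
tp=[(258,213),(361,218),(402,213)]
sp=[(250,208),(314,255),(351,277)]
cv2.imwrite("pics/z1.png",np.vstack([np.hstack([z(t,*p) for p in tp]),np.hstack([z(s,*p) for p in sp])]))
```

```text
(no output)
```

View pics/z1.png

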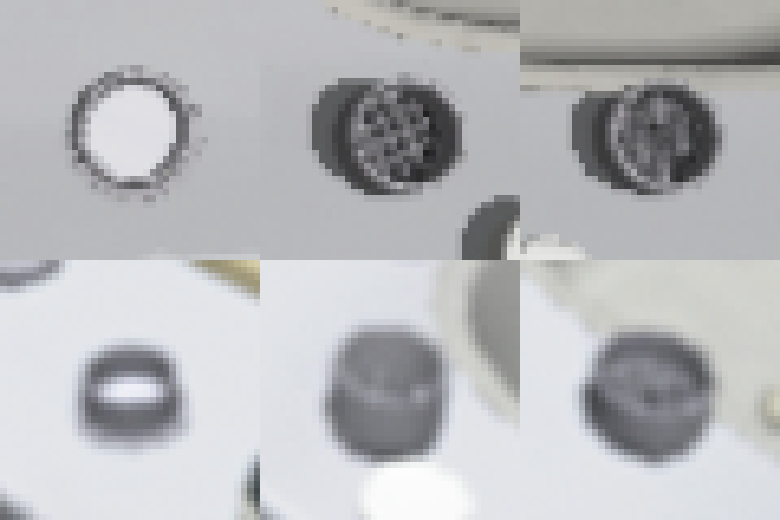

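```bash
cat > h.py <<'E'
import numpy as np,cv2
from workcell import manip
C={n:manip.calibration(n) for n in("scene","top")}
def ray(n,u,v,z):
    c=C[n];R=np.array(c["R"]);t=np.array(c["t"])
    d=R.T@np.array([(u-c["cx"])/c["fx"],(v-c["cy"])/c["fy"],1]);o=-R.T@t
    return o+d*(z-o[2])/d[2]
def proj(n,X):
    c=C[n];p=np.array(c["R"])@np.array(X,float)+np.array(c["t"])
    return c["fx"]*p[0]/p[2]+c["cx"],c["fy"]*p[1]/p[2]+c["cy"]
E
python3 - <<'E'
from h import *
t=cv2.imread("pics/top0.png");s=cv2.imread("pics/scene0.png")
for nm,u,v,h in [("pan",258,213,32),("shaker",307,211,44),("coarse",362,218,48),("fine",403,213,36),("lid",209,198,37),("pot",386,237,46),("redcap",336,180,105),("jar",163,226,60),("redjar",303,150,100),("drop",213,166,88),("black",460,226,90)]:
    print(nm,ray("top",u,v,h).round())
for nm,u,v,h in [("pan",250,206,32),("shaker",280,224,44),("coarse",314,251,48),("fine",351,274,36),("lid",232,183,37),("pot",317,273,46),("redcap",319,210,105)]:
    print(nm,ray("scene",u,v,h).round())
# masks
g=cv2.cvtColor(t,cv2.COLOR_BGR2GRAY);gs=cv2.cvtColor(s,cv2.COLOR_BGR2GRAY)
for nm,im,u,v in [("pan",g,258,213),("lid",g,209,198)]:
    print(nm);print(im[v-12:v+13,u-13:u+14])
E
```

```text
pan [450. 179.  32.]
shaker [457.   9.  44.]
coarse [ 433. -180.   48.]
fine [ 453. -328.   36.]
lid [500. 350.  37.]
pot [ 369. -261.   46.]
redcap [554. -79. 105.]
jar [400. 501.  60.]
redjar [658.  29. 100.]
drop [603. 334.  88.]
black [ 405. -493.   90.]
pan [446. 170.  32.]
shaker [447.  -2.  44.]
coarse [ 430. -188.   48.]
fine [ 449. -333.   36.]
lid [491. 342.  37.]
pot [ 362. -264.   46.]
redcap [556. -91. 105.]
pan
[[192 193 192 193 192 194 194 194 193 193 194 194 194 194 194 193 193 194
  194 193 193 194 193 193 193 194 193]
 [192 192 192 192 193 193 193 194 193 193 194 194 193 194 193 194 193 193
  194 193 194 194 193 194 193 193 194]
 [191 192 192 192 192 193 192 192 192 194 189 173 177 155 155 183 191 193
  194 193 193 194 194 193 194 193 193]
 [192 192 192 192 193 192 193 192 181 123 130 141 189 172 158 183 182 177
  157 193 194 194 194 194 193 194 194]
 [192 192 192 192 192 191 189 167 115 133 136 107 114 108  98 109 120 151
  168 164 182 194 193 194 193 193 193]
 [192 192 191 191 192 180 119 132 165 125 151 159 212 211 205 178 163  96
  124 163 151 164 193 194 193 19
[... 4284 characters left out ...]
 191 192 192 191 192]
 [190 191 191 191 191 189 173 137 155 163 163 165 166 164 163 164 163 165
  141 184 193 191 192 192 192 192 191]
 [191 191 192 191 191 192 189 170 124 150 156 162 172 167 164 168 174 134
  183 192 193 192 193 192 192 191 192]
 [192 191 192 191 192 191 192 189 174 142 113 128 142 139 121 133 189 181
  192 193 192 192 192 191 192 192 192]
 [191 191 191 191 191 191 191 192 190 183 178 180 182 182 179 181 193 192
  192 193 192 192 192 191 191 192 191]
 [191 190 191 191 191 191 191 191 191 191 191 192 191 191 191 191 193 192
  193 192 192 191 192 191 192 192 191]
 [191 191 191 191 191 190 191 191 191 191 191 191 191 191 191 191 192 192
  192 192 191 191 191 191 190 191 191]]
```

Run:
```python
from h import *
t=cv2.imread("pics/top0.png");s=cv2.imread("pics/scene0.png")
def crop(im,u,v,r,m,k=8):
    a=cv2.resize(im[v-r:v+r,u-r:u+r],None,fx=k,fy=k,interpolation=cv2.INTER_CUBIC); return a
def fit(n,im,u,v,r,mk,z,k=8):
    a=crop(im,u,v,r,None,k); g=cv2.cvtColor(a,cv2.COLOR_BGR2GRAY); m=mk(g).astype(np.uint8)
    cs,_=cv2.findContours(m,cv2.RETR_EXTERNAL,cv2.CHAIN_APPROX_NONE); c=max(cs,key=cv2.contourArea)
    P=np.array([ray(n,(x+.5)/k-.5+u-r,(y+.5)/k-.5+v-r,z)[:2] for x,y in cv2.convexHull(c)[:,0]],np.float32)
    e=cv2.fitEllipse(P); print(n,np.round(e[0],1),np.round(e[1],1),P.min(0).round(),P.max(0).round())
print("shaker dark plate/inside lip, z 44")
fit("top",t,307,211,20,lambda g:g<120,44); fit("scene",s,280,223,20,lambda g:g<110,44)
print("pan interior top z32"); fit("top",t,258,213,14,lambda g:g>208,3)
print("lid disc z15 / knob z37"); fit("top",t,209,198,14,lambda g:g<175,14);fit("top",t,209,198,14,lambda g:g<95,37);fit("scene",s,232,183,9,lambda g:g<90,33)
print("pan outer z32");fit("top",t,258,213,14,lambda g:g<140,32)
cv2.imwrite("pics/z2.png",np.hstack([crop(s,280,223,24,0),crop(s,232,183,24,0)]))
cv2.imwrite("pics/z3.png",np.hstack([crop(t,361,218,24,0),crop(t,403,213,24,0)]))
```

```text
shaker dark plate/inside lip, z 44
top [457.8  17.2] [ 96.6 106.7] [410. -36.] [506.  69.]
scene [452.4   4. ] [86.7 94.3] [407. -41.] [498.  50.]
pan interior top z32
top [453.7 178.9] [46.  50.1] [429. 156.] [478. 203.]
lid disc z15 / knob z37
top [501. 355.] [66.2 67.3] [468. 322.] [534. 388.]
top [499.5 355. ] [23.4 25.5] [488. 343.] [511. 366.]
scene [492.9 347.1] [18.6 36.5] [479. 332.] [506. 363.]
pan outer z32
top [451.3 178.5] [62.4 68.3] [422. 145.] [482. 198.]
```

View pics/z2.png

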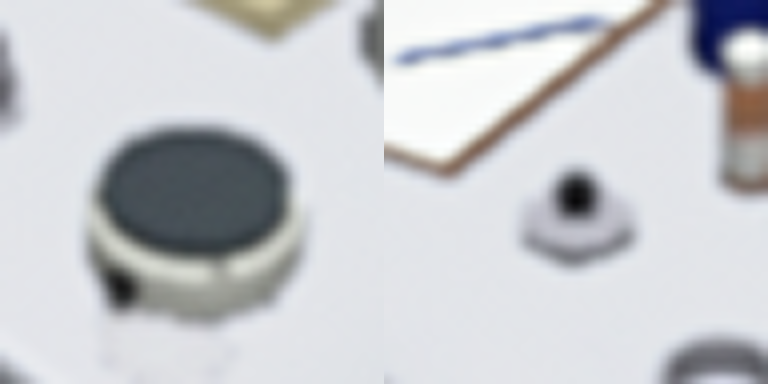

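View pics/z3.png

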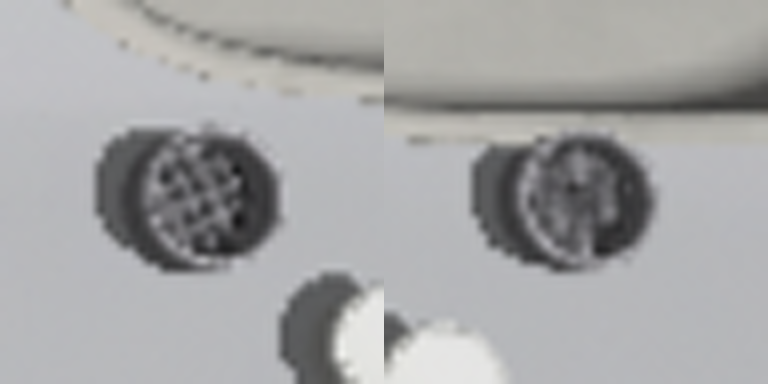

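```bash
cat >> h.py <<'E'
import json,os
def cmd():
    return json.load(open("cmd.json"))
def plan(x,y,z,yaw,c=None):
    c=c or cmd(); X,Y,Z,a=c
    dx,dy=x-X,y-Y
    tx=np.cos(a)*dx+np.sin(a)*dy; ty=np.sin(a)*dx-np.cos(a)*dy; tz=-(z-Z)
    print("shift",[round(v/500,3) for v in(tx,ty,tz)],"turnz",round(-np.degrees(yaw-a)/45,3))
    json.dump([x,y,z,yaw],open("cmd.json","w"))
def st():
    o=manip.get_obs(); print(round(o["t"],2),o["tcp_pos"].round(1),o["eef_rot"].round(3),"F",o["force"].round(1),"w",round(o["grip_width"],2),"j",o["joints"].round(2))
E
echo '[263.984,621.244,218.646,2.7404]' > cmd.json
python3 -c "
from h import *
st();plan(451,177,120,3.14159)"
```

```text
0.1 [263.9 621.1 218. ] [-3.141 -0.     2.74 ] F [0.6 0.6 0.1] w 93.01 j [ 1.13  0.12  1.44  0.    1.58 -0.04]
shift [np.float64(-0.691), np.float64(-0.672), 0.197] turnz -0.511
```

Emit:
step_arm:
  motion:
    - [1, [-0.691, -0.672, 0.197], [0, 0, -0.511]]
    - [1, [-0.691, -0.672, 0.197], [0, 0, -0.511]]
    - [1, [-0.691, -0.672, 0.197], [0, 0, -0.511]]
    - [1, [-0.691, -0.672, 0.197], [0, 0, -0.511]]
    - [1, [-0.691, -0.672, 0.197], [0, 0, -0.511]]
    - [1, [-0.691, -0.672, 0.197], [0, 0, -0.511]]
    - [1, [-0.691, -0.672, 0.197], [0, 0, -0.511]]
    - [1, [-0.691, -0.672, 0.197], [0, 0, -0.511]]
    - [1, [-0.691, -0.672, 0.197], [0, 0, -0.511]]
    - [1, [-0.691, -0.672, 0.197], [0, 0, -0.511]]
  newtons: 20

```text
t: 1.1
tcp_pos: [450.8, 174.6, 119.6]
eef_rot: [-3.141, -0.0, 3.141]
force: [0.5, 0.5, -0.0]
grip_width: 93.2
```

Run:
```python
from h import *
out=[]
for n in("scene","top"):
    im=manip.read_camera(n)[:,:,::-1].copy(); cv2.imwrite(f"pics/{n}1.png",im)
    u,v=proj(n,manip.get_obs()["tcp_pos"]); u,v=int(round(u)),int(round(v)); print(n,u,v)
    k=8;r=30
    a=cv2.resize(im[v-r:v+r,u-r:u+r],None,fx=6.6,fy=6.6,interpolation=cv2.INTER_CUBIC)
    o=manip.get_obs()["tcp_pos"]
    for s in(-46.5,0,46.5):
        p=proj(n,o+np.array([0,s,0])); q=(int((p[0]-u+r+.5)*6.6),int((p[1]-v+r+.5)*6.6)); cv2.drawMarker(a,q,(0,0,255),0,12)
    out.append(a)
cv2.imwrite("pics/z4.png",np.hstack(out)); st()
```

```text
scene 251 188
top 260 210
1.2 [451.2 173.1 118.8] [-3.140e+00 -1.000e-03  3.137e+00] F [-0.8  0.9 -1.2] w 92.97 j [ 0.31 -0.27  1.97 -0.    1.44 -1.25]
```

View pics/z4.png

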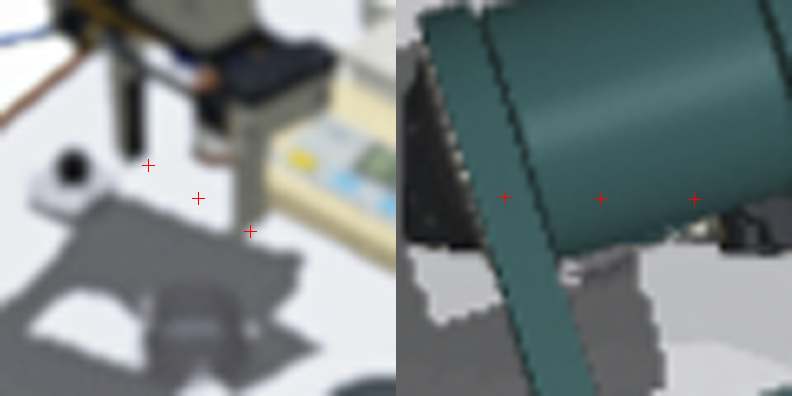

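Emit:
step_arm:
  motion:
    - [1, [0, 0, 0], [0, 0, 0]]
    - [1, [0, 0, 0], [0, 0, 0]]
    - [1, [0, 0, 0], [0, 0, 0]]

```text
t: 1.5
tcp_pos: [450.3, 178.0, 120.4]
eef_rot: [3.141, 0.0, -3.14]
force: [-0.1, 0.1, -0.1]
grip_width: 93.0
```

```bash
python3 -c "
from h import *
st()"
```

```text
1.5 [450.3 178.  120.4] [ 3.141  0.    -3.14 ] F [-0.1  0.1 -0.1] w 93.04 j [ 0.32 -0.27  1.96  0.    1.45 -1.25]
```

```bash
cat >> h.py <<'E'
def tipview(n,name,r=30,k=13,pts=()):
    o=manip.get_obs()["tcp_pos"]; im=manip.read_camera(n)[:,:,::-1].copy(); cv2.imwrite(f"pics/{name}_full.png",im)
    u,v=[int(round(q)) for q in proj(n,o)]
    a=cv2.resize(im[v-r:v+r,u-r:u+r],None,fx=k,fy=k,interpolation=cv2.INTER_CUBIC)
    yaw=manip.get_obs()["eef_rot"][2]; d=np.array([np.sin(yaw),-np.cos(yaw),0])
    for X in [o+d*s for s in(-46.5,0,46.5)]+list(pts):
        p=proj(n,X); cv2.drawMarker(a,(int((p[0]-u+r+.5)*k),int((p[1]-v+r+.5)*k)),(0,0,255),0,12)
    cv2.imwrite(f"pics/{name}.png",a[:600,:800]); print("center",u,v,"tcp",o.round(1))
E
python3 -c "
from h import *
tipview('scene','t2',r=23)"
```

```text
center 249 186 tcp [450.3 178.  120.4]
```

View pics/t2.png

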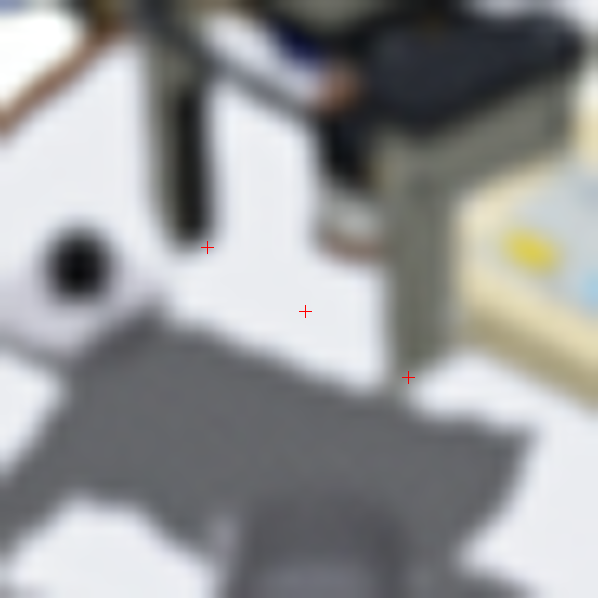

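```bash
python3 -c "
from h import *
plan(450,175,9,3.14159)"
```

```text
shift [np.float64(0.002), np.float64(-0.004), 0.222] turnz -0.0
```

Emit:
step_arm:
  motion:
    - [1, [0.002, -0.004, 0.07], [0, 0, 0]]
    - [1, [0.002, -0.004, 0.14], [0, 0, 0]]
    - [1, [0.002, -0.004, 0.19], [0, 0, 0]]
    - [1, [0.002, -0.004, 0.215], [0, 0, 0]]
    - [1, [0.002, -0.004, 0.222], [0, 0, 0]]
    - [1, [0.002, -0.004, 0.222], [0, 0, 0]]
    - [-1, [0.002, -0.004, 0.222], [0, 0, 0]]
    - [-1, [0.002, -0.004, 0.222], [0, 0, 0]]
    - [-1, [0.002, -0.004, 0.222], [0, 0, 0]]
    - [-1, [0.002, -0.004, 0.222], [0, 0, 0]]
  newtons: 8

```text
t: 2.55
tcp_pos: [449.8, 175.0, 9.6]
eef_rot: [3.141, 0.001, 3.141]
force: [0.1, 0.7, 0.5]
grip_width: 65.7
```

```bash
python3 -c "
from h import *
tipview('scene','t3',r=30,k=10)
st()"
```

```text
center 250 210 tcp [449.8 175.    9.6]
2.6 [449.8 175.    9.6] [3.141e+00 1.000e-03 3.141e+00] F [-1.   0.3  3.5] w 62.67 j [ 0.32 -0.17  2.07  0.    1.24 -1.25]
```

View pics/t3.png

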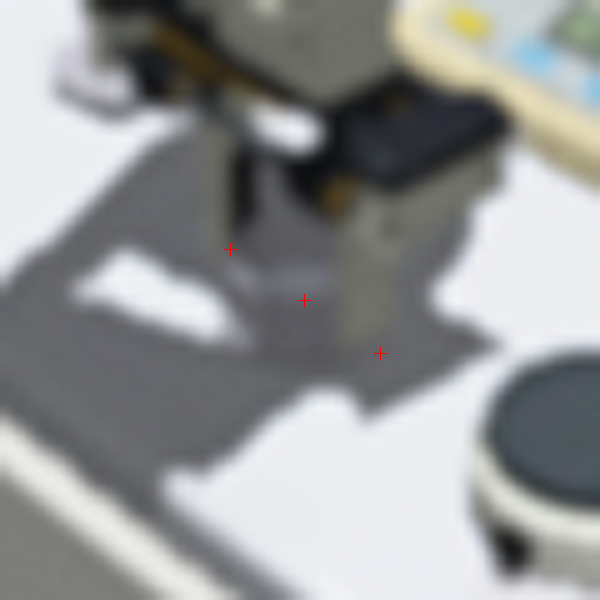

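Emit:
step_arm:
  motion:
    - [-1, [0, 0, 0], [0, 0, 0]]
    - [-1, [0, 0, 0], [0, 0, 0]]
    - [1, [0, 0, 0], [0, 0, 0]]
    - [1, [0, 0, 0], [0, 0, 0]]
    - [1, [0, 0, 0], [0, 0, 0]]
    - [1, [0, 0, 0], [0, 0, 0]]
    - [1, [0, 0, 0], [0, 0, 0]]

```text
t: 3.3
tcp_pos: [449.5, 174.9, 9.0]
eef_rot: [-3.141, -0.0, 3.141]
force: [-0.4, 0.5, -0.9]
grip_width: 92.5
```

Emit:
step_arm:
  motion:
    - [1, [0, 0, 0], [0, 0, 0.2]]
    - [1, [0, 0, 0], [0, 0, 0.4]]
    - [1, [0, 0, 0], [0, 0, 0.6]]
    - [1, [0, 0, 0], [0, 0, 0.8]]
    - [1, [0, 0, 0], [0, 0, 1]]
    - [1, [0, 0, 0], [0, 0, 1]]

```text
t: 3.9
tcp_pos: [449.6, 174.9, 9.1]
eef_rot: [-3.142, -0.0, 2.35]
force: [-0.9, 0.3, 0.1]
grip_width: 92.9
```

Emit:
step_arm:
  motion:
    - [1, [0, 0, 0], [0, 0, 0.2]]
    - [1, [0, 0, 0], [0, 0, 0.4]]
    - [1, [0, 0, 0], [0, 0, 0.6]]
    - [1, [0, 0, 0], [0, 0, 0.8]]
    - [1, [0, 0, 0], [0, 0, 1]]
    - [1, [0, 0, 0], [0, 0, 1]]
    - [-1, [0, 0, 0], [0, 0, 1]]
    - [-1, [0, 0, 0], [0, 0, 1]]
    - [-1, [0, 0, 0], [0, 0, 1]]
    - [-1, [0, 0, 0], [0, 0, 1]]

```text
t: 4.9
tcp_pos: [449.6, 174.9, 9.2]
eef_rot: [3.141, 0.0, 1.571]
force: [-0.1, -0.1, -0.6]
grip_width: 65.7
```

Emit:
step_arm:
  motion:
    - [-1, [0, 0, 0], [0, 0, 0]]
    - [-1, [0, 0, 0], [0, 0, 0]]
    - [-1, [0, 0, 0], [0, 0, 0]]
  newtons: 25

```text
t: 5.2
tcp_pos: [449.6, 174.9, 9.1]
eef_rot: [3.142, 0.0, 1.57]
force: [-0.4, -0.2, -0.0]
grip_width: 60.5
```

```bash
python3 -c "
from h import *
plan(300,560,200,1.5708,[449.6,174.9,9.1,1.5708])"
```

```text
shift [np.float64(0.77), np.float64(-0.299), -0.382] turnz -0.0
```

Emit:
step_arm:
  motion:
    - [1, [0, 0, 0], [0, 0, 0]]
    - [1, [0, 0, 0], [0, 0, 0]]
    - [1, [0, 0, 0], [0, 0, 0]]
    - [1, [0, 0, 0], [0, 0, 0]]
    - [1, [0, 0, -0.09], [0, 0, 0]]
    - [1, [0.05, 0, -0.19], [0, 0, 0]]
    - [1, [0.15, -0.05, -0.25], [0, 0, 0]]
    - [1, [0.25, -0.1, -0.3], [0, 0, 0]]
    - [1, [0.35, -0.14, -0.35], [0, 0, 0]]
    - [1, [0.45, -0.17, -0.38], [0, 0, 0]]

```text
t: 6.2
tcp_pos: [376.9, 363.7, 186.5]
eef_rot: [3.14, -0.001, 1.57]
force: [0.7, 0.1, -0.3]
grip_width: 93.2
```

Emit:
step_arm:
  motion:
    - [1, [0.09, -0.03, 0], [0, 0, 0]]
    - [1, [0.18, -0.06, 0], [0, 0, 0]]
    - [1, [0.27, -0.09, 0], [0, 0, 0]]
    - [1, [0.32, -0.13, 0], [0, 0, 0]]
    - [1, [0.32, -0.13, 0], [0, 0, 0]]

```text
t: 6.7
tcp_pos: [310.7, 524.7, 184.0]
eef_rot: [-3.14, 0.001, 1.574]
force: [0.4, -1.5, 0.3]
grip_width: 92.9
```

```bash
python3 -c "
from h import *
for n in('scene','top'): cv2.imwrite(f'pics/{n}2.png',manip.read_camera(n)[:,:,::-1])
st()
t=cv2.imread('pics/top2.png');s=cv2.imread('pics/scene2.png')
def z(im,u,v,r=20): return cv2.resize(im[v-r:v+r,u-r:u+r],(400,400),interpolation=cv2.INTER_CUBIC)
cv2.imwrite('pics/z5.png',np.hstack([z(t,258,213),z(s,250,208)]))
for n in('scene','top'): print(n,[np.round(proj(n,[449.6,174.9,h]),2) for h in (0,3,32)],[np.round(proj(n,[449.6+a,174.9+b,32]),1) for a,b in((31,0),(-31,0),(0,31),(0,-31))])
"
```

```text
6.8 [312.6 522.5 184.3] [-3.141e+00  1.000e-03  1.572e+00] F [1.  0.3 0.2] w 93.27 j [ 0.99 -0.02  1.63 -0.    1.52  0.99]
scene [array([249.93, 211.47]), array([249.92, 210.88]), array([249.8 , 205.11])] [array([255.6, 202.1]), array([243.8, 208.2]), array([244.8, 201.7]), array([254.9, 208.6])]
top [array([258.78, 214.  ]), array([258.8 , 213.91]), array([259.05, 213.02])] [array([259.1, 204.2]), array([259. , 221.9]), array([250.2, 212.9]), array([267.9, 213.1])]
```

View pics/z5.png

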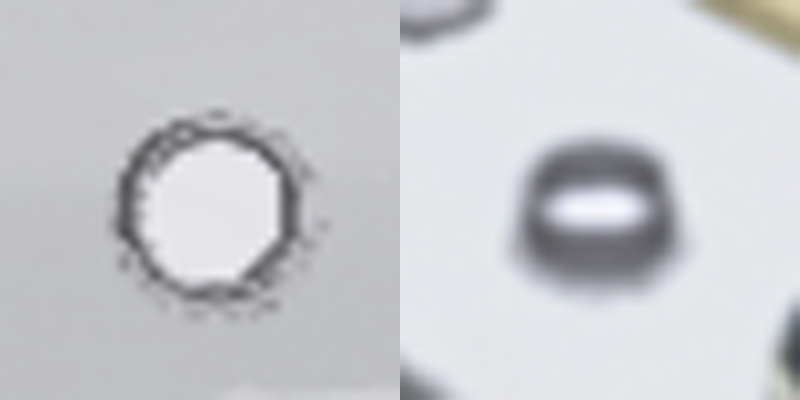

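View pics/top2.png

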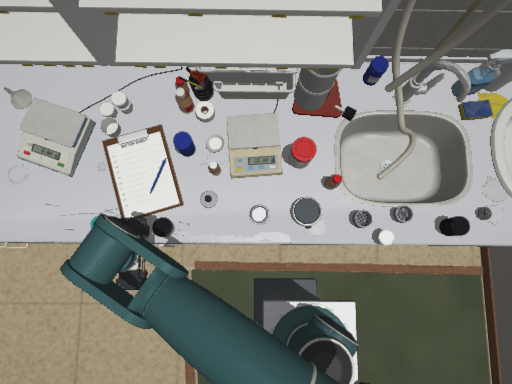

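```bash
python3 -c "
from h import *
t=cv2.imread('pics/top2.png')
g=cv2.cvtColor(t,cv2.COLOR_BGR2GRAY)
print(g[211,288:328]);print(g[205,288:328]);print(g[190:235,307]);print(g[190:235,303])
print(t[211,300],t[218,361])
def z(u,v,r=20): return cv2.resize(t[v-r:v+r,u-r:u+r],(400,400),interpolation=cv2.INTER_NEAREST)
cv2.imwrite('pics/z6.png',np.hstack([z(307,211),z(209,198)]))
for x,y in((455,8),(455,14)):
  print([np.round(proj('top',[x+a,y+b,44])+np.array([-.5,.5]),1) for a,b in((46,0),(-46,0),(0,46),(0,-46),(42,0),(-42,0),(0,42),(0,-42))])
"
```

```text
[194 181  95  89 122 188  72  87  89  88  90  89  91  88  90  91  90  91
  90  89  88  90  90  91  91  89  90  88  89  89  83  61 118 187 195 195
 195 195 194 196]
[200 200 189 122  94 114 169  77  90  89  87  89  88  89  89  89  91  89
  88  88  90  89  89  89  87  89  89  89  88  81  92 154 168 200 201 200
 200 200 200 200]
[199 199 199 199 200 200 174 183 122  90  88  88  88  88  87  88  88  89
  89  90  88  89  89  88  90  90  91  91  91  92  92  92  87  91 219 175
  81  31 105 185 200 194 193 192 192]
[200 200 200 199 200 200 201 160 105  69  86  90  89  89  89  89  89  89
  89  89  90  91  89  90  89  89  90  90  89  90  89  87  86  86 202 135
 174 192 192 192 192 192 192 192 192]
[95 92 86] [113 109 110]
[array([306.6, 198.9]), array([307. , 225.2]), array([293.6, 211.9]), array([320.1, 212.1]), array([306.6, 200. ]), array([307. , 224.1]), array([294.7, 211.9]), array([318.9, 212.1])]
[array([304.9, 198.8]), array([305.3, 225.2]), array([291.8, 211.9]), array([318.3, 212.1]), array([304.9, 200. ]), array([305.3, 224.1]), array([293. , 211.9]), array([317.2, 212.1])]
```

View pics/z6.png

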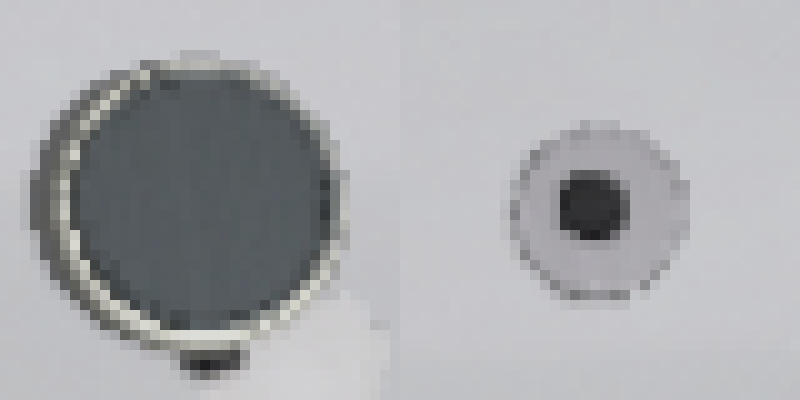

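Emit:
step_arm:
  motion:
    - [1, [0, 0, 0], [0, 0, 0]]
    - [1, [0, 0, 0], [0, 0, 0]]

```text
t: 7.0
tcp_pos: [313.6, 521.5, 184.9]
eef_rot: [3.141, -0.0, 1.569]
force: [0.7, -0.2, 0.2]
grip_width: 93.1
```

```bash
cat >> h.py <<'E'
def pm(x,y,z,yaw):
    o=manip.get_obs(); p=o["tcp_pos"]; plan(x,y,z,yaw,[*p,o["eef_rot"][2]]); st()
E
python3 -c "
from h import *
pm(449.6,174.9,100,1.5708)"
```

```text
shift [np.float64(-0.693), np.float64(0.273), np.float64(0.17)] turnz -0.002
7.0 [313.6 521.5 184.9] [ 3.141 -0.     1.569] F [ 0.7 -0.2  0.2] w 93.06 j [ 0.99 -0.02  1.63 -0.    1.52  0.99]
```

Emit:
step_arm:
  motion:
    - [1, [-0.693, 0.273, 0.17], [0, 0, 0]]
    - [1, [-0.693, 0.273, 0.17], [0, 0, 0]]
    - [1, [-0.693, 0.273, 0.17], [0, 0, 0]]
    - [1, [-0.693, 0.273, 0.17], [0, 0, 0]]
    - [1, [-0.693, 0.273, 0.17], [0, 0, 0]]
    - [1, [-0.693, 0.273, 0.17], [0, 0, 0]]
    - [1, [-0.693, 0.273, 0.17], [0, 0, 0]]
    - [1, [-0.693, 0.273, 0.17], [0, 0, 0]]
    - [1, [-0.693, 0.273, 0.17], [0, 0, 0]]
    - [1, [-0.693, 0.273, 0.17], [0, 0, 0]]

```text
t: 8.0
tcp_pos: [449.5, 174.8, 99.9]
eef_rot: [3.141, -0.0, 1.568]
force: [-0.3, -0.2, 0.7]
grip_width: 93.0
```

Emit:
step_arm:
  motion:
    - [1, [0, 0, 0], [0, 0, 0]]
    - [1, [0, 0, 0], [0, 0, 0]]
    - [1, [0, 0, 0], [0, 0, 0]]

```text
t: 8.3
tcp_pos: [449.1, 176.5, 99.9]
eef_rot: [3.141, -0.0, 1.572]
force: [0.1, 0.7, 0.1]
grip_width: 93.1
```

```bash
python3 -c "
from h import *
pm(449.6,174.9,9,1.5708)"
```

```text
shift [np.float64(-0.003), np.float64(0.001), np.float64(0.182)] turnz 0.001
8.3 [449.1 176.5  99.9] [ 3.141 -0.     1.572] F [0.1 0.7 0.1] w 93.13 j [ 0.32 -0.26  1.99  0.    1.41  0.32]
```

Emit:
step_arm:
  motion:
    - [1, [-0.002, 0.001, 0.08], [0, 0, 0]]
    - [1, [-0.002, 0.001, 0.15], [0, 0, 0]]
    - [1, [-0.002, 0.001, 0.176], [0, 0, 0]]
    - [1, [-0.002, 0.001, 0.182], [0, 0, 0]]
    - [1, [-0.002, 0.001, 0.182], [0, 0, 0]]
    - [-1, [-0.002, 0.001, 0.182], [0, 0, 0]]
    - [-1, [-0.002, 0.001, 0.182], [0, 0, 0]]
    - [-1, [-0.002, 0.001, 0.182], [0, 0, 0]]
    - [-1, [-0.002, 0.001, 0.182], [0, 0, 0]]
    - [-1, [-0.002, 0.001, 0.182], [0, 0, 0]]

```text
t: 9.3
tcp_pos: [449.9, 174.8, 9.1]
eef_rot: [3.141, -0.0, 1.57]
force: [-1.3, -0.1, 2.4]
grip_width: 60.7
```

Emit:
step_arm:
  motion:
    - [-1, [0, 0, 0], [0, 0, 0]]
    - [-1, [0, 0, 0], [0, 0, 0]]
    - [-1, [0, 0, 0], [0, 0, 0]]

```text
t: 9.6
tcp_pos: [449.9, 174.7, 9.0]
eef_rot: [3.141, -0.0, 1.57]
force: [-1.8, -0.4, 5.7]
grip_width: 60.6
```

```bash
python3 -c "
from h import *
pm(459,8.5,70,1.5708)"
```

```text
shift [np.float64(-0.332), np.float64(0.018), np.float64(-0.122)] turnz -0.001
9.6 [449.9 174.7   9. ] [ 3.141 -0.     1.57 ] F [-1.8 -0.4  5.7] w 60.56 j [ 0.32 -0.17  2.07 -0.    1.24  0.32]
```

Emit:
step_arm:
  motion:
    - [-1, [0, 0, -0.07], [0, 0, 0]]
    - [-1, [0, 0, -0.12], [0, 0, 0]]
    - [-1, [-0.07, 0.005, -0.122], [0, 0, 0]]
    - [-1, [-0.15, 0.01, -0.122], [0, 0, 0]]
    - [-1, [-0.22, 0.014, -0.122], [0, 0, 0]]
    - [-1, [-0.28, 0.016, -0.122], [0, 0, 0]]
    - [-1, [-0.31, 0.018, -0.122], [0, 0, 0]]
    - [-1, [-0.332, 0.018, -0.122], [0, 0, 0]]
    - [-1, [-0.332, 0.018, -0.122], [0, 0, 0]]
    - [-1, [-0.332, 0.018, -0.122], [0, 0, 0]]

```text
t: 10.6
tcp_pos: [458.7, 9.1, 69.6]
eef_rot: [-3.141, -0.0, 1.57]
force: [0.7, 0.3, -1.5]
grip_width: 60.6
```

```bash
python3 -c "
from h import *
tipview('scene','t4',r=25,k=12)
cv2.imwrite('pics/top4.png',manip.read_camera('top')[:,:,::-1])
st()"
```

```text
center 280 216 tcp [458.7   9.1  69.6]
10.7 [458.7   9.4  69.6] [-3.141 -0.     1.571] F [ 0.8  0.5 -0.8] w 60.95 j [-0.04 -0.29  2.07  0.    1.37 -0.04]
```

View pics/t4.png

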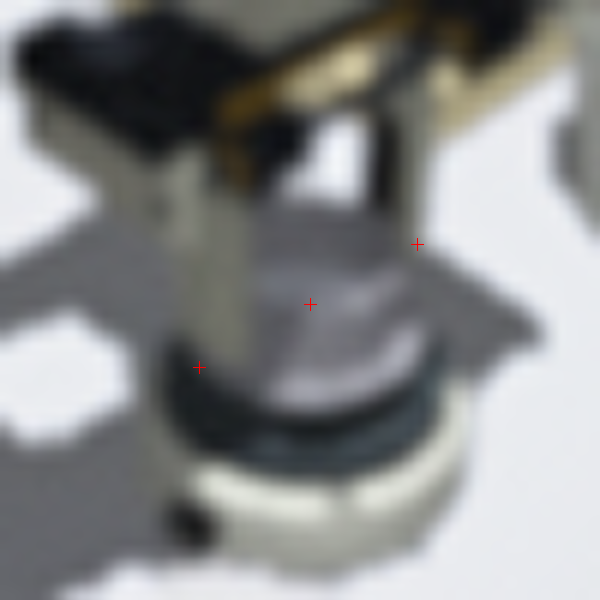

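```bash
python3 -c "
from h import *
pm(459.8,9.6,49,1.5708)"
```

```text
shift [np.float64(0.0), np.float64(0.002), np.float64(0.041)] turnz 0.0
10.7 [458.7   9.4  69.6] [-3.141 -0.     1.571] F [ 0.8  0.5 -0.8] w 60.95 j [-0.04 -0.29  2.07  0.    1.37 -0.04]
```

Emit:
step_arm:
  motion:
    - [-1, [0, 0.002, 0.01], [0, 0, 0]]
    - [-1, [0, 0.002, 0.02], [0, 0, 0]]
    - [-1, [0, 0.002, 0.03], [0, 0, 0]]
    - [-1, [0, 0.002, 0.037], [0, 0, 0]]
    - [-1, [0, 0.002, 0.041], [0, 0, 0]]
    - [-1, [0, 0.002, 0.041], [0, 0, 0]]

```text
t: 11.3
tcp_pos: [459.7, 8.7, 49.2]
eef_rot: [-3.141, 0.0, 1.57]
force: [-0.0, 0.1, -0.3]
grip_width: 60.6
```

```bash
python3 -c "
from h import *
tipview('scene','t5',r=25,k=12)
st()"
```

```text
center 280 220 tcp [459.7   8.7  49.2]
11.35 [459.7   8.7  49.2] [ 3.142 -0.     1.57 ] F [ 0.2  0.7 -0.9] w 61.07 j [-0.04 -0.27  2.09  0.    1.33 -0.04]
```

View pics/t5.png

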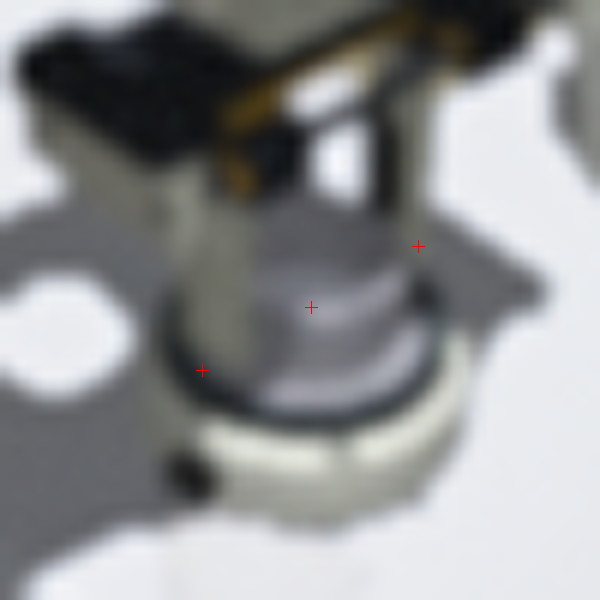

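Emit:
step_arm:
  motion:
    - [-1, [0, 0, 0.002], [0, 0, 0]]
    - [-1, [0, 0, 0.002], [0, 0, 0]]

```text
t: 11.55
tcp_pos: [459.8, 8.7, 49.0]
eef_rot: [3.141, 0.0, 1.57]
force: [-5.8, 0.1, 9.3]
grip_width: 60.6
```

```bash
python3 -c "
from h import *
print(ray('top',403.7,212.7,36),ray('top',362.9,218,48))
pm(459.8,8.7,170,1.5708)"
```

```text
[ 454.39417454 -331.0079352    36.        ] [ 433.4713153  -183.11751896   48.        ]
shift [np.float64(0.0), np.float64(-0.0), np.float64(-0.242)] turnz -0.001
11.55 [459.8   8.7  49. ] [3.141 0.    1.57 ] F [-5.8  0.1  9.3] w 60.58 j [-0.04 -0.27  2.09 -0.    1.33 -0.04]
```

Emit:
step_arm:
  motion:
    - [1, [0, 0, 0], [0, 0, 0]]
    - [1, [0, 0, 0], [0, 0, 0]]
    - [1, [0, 0, 0], [0, 0, 0]]
    - [1, [0, 0, 0], [0, 0, 0]]
    - [1, [0, 0, -0.06], [0, 0, 0]]
    - [1, [0, 0, -0.14], [0, 0, 0]]
    - [1, [-0.05, 0, -0.21], [0, 0, 0]]
    - [1, [-0.13, 0, -0.24], [0, 0, 0]]
    - [1, [-0.2, 0, -0.24], [0, 0, 0]]
    - [1, [-0.25, 0, -0.24], [0, 0, 0]]

```text
t: 12.55
tcp_pos: [459.7, -118.2, 168.9]
eef_rot: [3.14, 0.001, 1.57]
force: [0.6, 0.6, -0.4]
grip_width: 93.0
```

```bash
python3 -c "
from h import *
im=manip.read_camera('scene')[:,:,::-1]
cv2.imwrite('pics/t6.png',cv2.resize(im[180:300,230:390],(800,600),interpolation=cv2.INTER_CUBIC))
pm(454.4,-331,100,1.5708)"
```

```text
shift [np.float64(-0.421), np.float64(-0.009), np.float64(0.137)] turnz -0.003
12.6 [ 459.5 -120.3  168.4] [3.141e+00 1.000e-03 1.569e+00] F [-0.8  0.3 -1.1] w 93.07 j [-0.31 -0.32  1.92 -0.    1.53 -0.31]
```

View pics/t6.png

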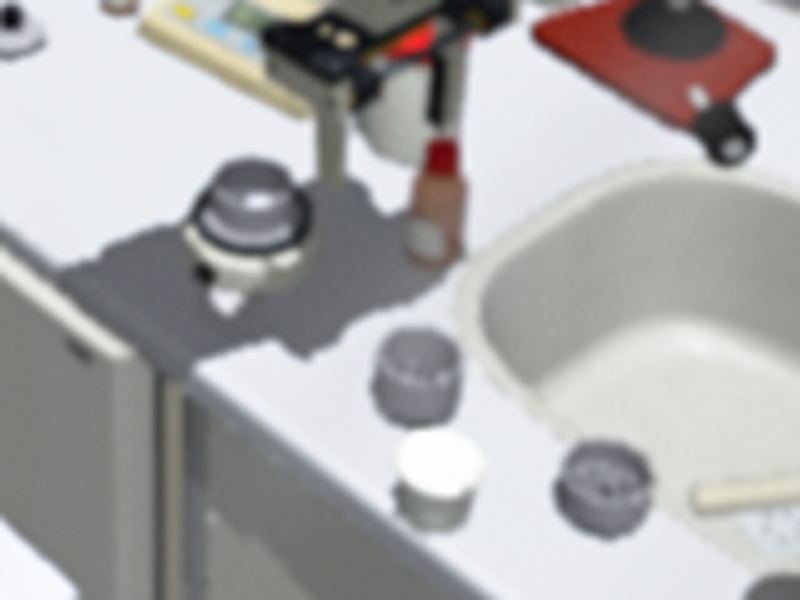

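Emit:
step_arm:
  motion:
    - [1, [-0.09, -0.004, 0.03], [0, 0, 0]]
    - [1, [-0.18, -0.007, 0.06], [0, 0, 0]]
    - [1, [-0.27, -0.009, 0.09], [0, 0, 0]]
    - [1, [-0.35, -0.009, 0.12], [0, 0, 0]]
    - [1, [-0.4, -0.009, 0.137], [0, 0, 0]]
    - [1, [-0.421, -0.009, 0.137], [0, 0, 0]]
    - [1, [-0.421, -0.009, 0.137], [0, 0, 0]]
    - [1, [-0.421, -0.009, 0.137], [0, 0, 0]]

```text
t: 13.4
tcp_pos: [455.4, -326.1, 100.3]
eef_rot: [3.141, 0.0, 1.571]
force: [0.1, 0.8, 0.9]
grip_width: 93.3
```

```bash
python3 -c "
from h import *
tipview('scene','t7',r=25,k=12,pts=[])
pm(454.4,-331,13,1.5708)"
```

```text
center 353 258 tcp [ 455.4 -326.1  100.3]
shift [np.float64(-0.01), np.float64(-0.002), np.float64(0.175)] turnz 0.0
13.45 [ 455.5 -325.9  100.4] [3.141 0.    1.571] F [0.8 0.  0.2] w 92.88 j [-0.67 -0.08  1.83  0.    1.39 -0.67]
```

View pics/t7.png

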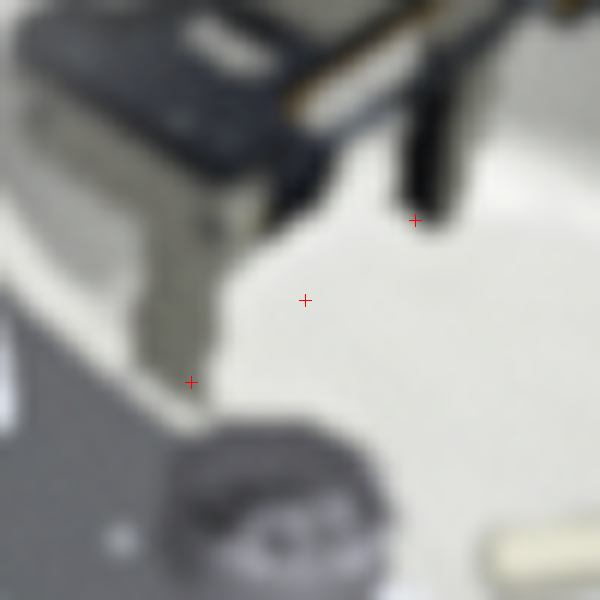

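```bash
python3 -c "
from h import *
print(proj('scene',[454.4,-331,36]),proj('scene',[455.4,-326,36]),proj('scene',[455.4,-326,100]))
im=cv2.imread('pics/t7_full.png')
cv2.imwrite('pics/t7b.png',cv2.resize(im[225:305,310:400],None,fx=7.5,fy=7.5,interpolation=cv2.INTER_CUBIC))
im=manip.read_camera('top')[:,:,::-1]
cv2.imwrite('pics/t7c.png',cv2.resize(im[150:250,330:450],None,fx=6,fy=6,interpolation=cv2.INTER_CUBIC))
"
```

```text
(np.float64(351.58034254282506), np.float64(272.93765756238884)) (np.float64(350.5515543262011), np.float64(271.95188222543834)) (np.float64(352.95341526426273), np.float64(257.5654270418609))
```

View pics/t7b.png

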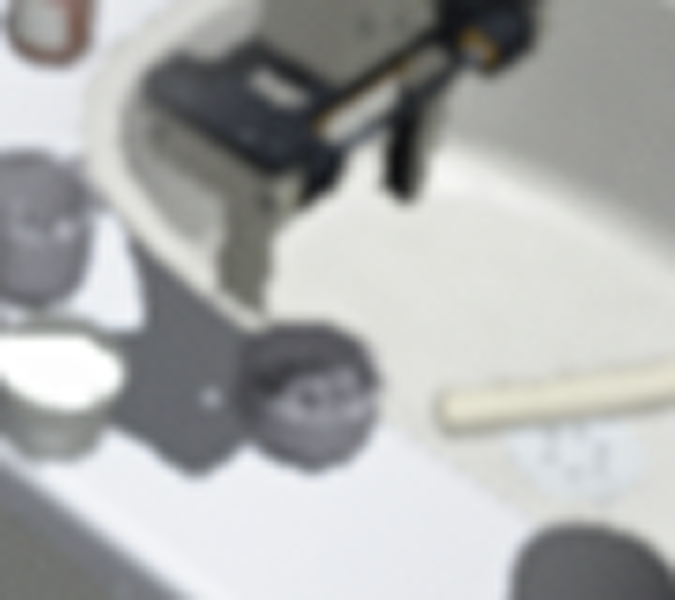

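View pics/t7c.png

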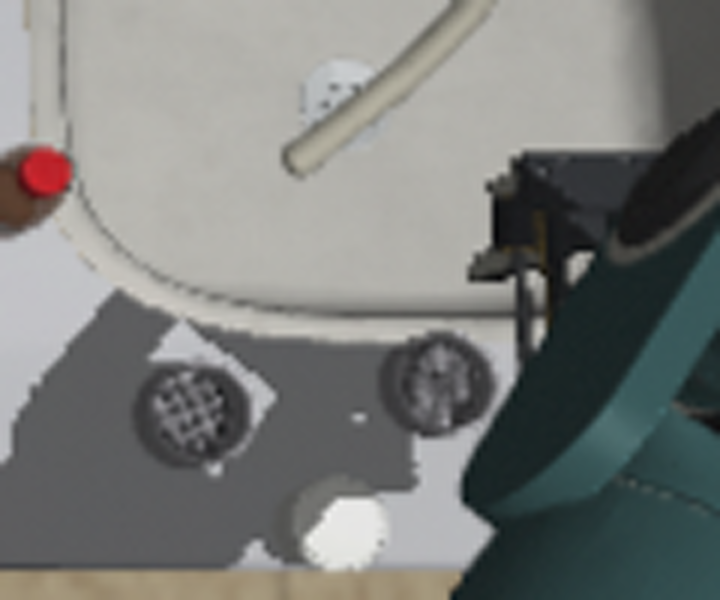

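```bash
python3 -c "
from h import *
for X in [[455,-326,100],[501,-326,100],[501,-326,140],[501,-318,100],[530,-326,184],[409,-326,100],[454,-331,36]]:
  u,v=proj('top',X); us,vs=proj('scene',X); print(X,'topcrop',round((u-330+.5)*6),round((v-150+.5)*6),'scenecrop',round((us-310+.5)*7.5),round((vs-225+.5)*7.5))
st()"
```

```text
[455, -326, 100] topcrop 487 365 scenecrop 325 248
[501, -326, 100] topcrop 482 283 scenecrop 393 199
[501, -326, 140] topcrop 516 271 scenecrop 406 129
[501, -318, 100] topcrop 468 283 scenecrop 378 190
[530, -326, 184] topcrop 553 203 scenecrop 463 20
[409, -326, 100] topcrop 492 448 scenecrop 255 299
[454, -331, 36] topcrop 445 380 scenecrop 315 364
13.5 [ 455.5 -325.8  100.4] [3.141 0.    1.571] F [-0.8  0.1 -0.5] w 93.15 j [-0.67 -0.08  1.83  0.    1.39 -0.67]
```

Emit:
step_arm:
  motion:
    - [1, [-0.01, -0.002, 0.05], [0, 0, 0]]
    - [1, [-0.01, -0.002, 0.11], [0, 0, 0]]
    - [1, [-0.01, -0.002, 0.155], [0, 0, 0]]
    - [1, [-0.01, -0.002, 0.172], [0, 0, 0]]
    - [1, [-0.01, -0.002, 0.174], [0, 0, 0]]
    - [-1, [-0.01, -0.002, 0.174], [0, 0, 0]]
    - [-1, [-0.01, -0.002, 0.174], [0, 0, 0]]
    - [-1, [-0.01, -0.002, 0.174], [0, 0, 0]]
    - [-1, [-0.01, -0.002, 0.174], [0, 0, 0]]
    - [-1, [-0.01, -0.002, 0.174], [0, 0, 0]]
  newtons: 8

```text
t: 14.5
tcp_pos: [454.2, -332.0, 13.2]
eef_rot: [3.141, 0.0, 1.57]
force: [-0.3, 1.0, 3.8]
grip_width: 61.9
```

Emit:
step_arm:
  motion:
    - [-1, [0, 0, 0], [0, 0, 0]]
    - [-1, [0, 0, 0], [0, 0, 0]]

```text
t: 14.7
tcp_pos: [454.2, -332.0, 13.2]
eef_rot: [3.141, 0.0, 1.57]
force: [0.4, 0.2, 6.6]
grip_width: 62.1
```

Emit:
step_arm:
  motion:
    - [1, [0, 0, 0], [0, 0, 0]]
    - [1, [0, 0, 0], [0, 0, 0]]
    - [1, [0, 0, 0], [0, 0, 0]]
    - [1, [0, 0, 0], [0, 0, 0]]
    - [1, [0, 0, 0], [0, 0, 0.2]]
    - [1, [0, 0, 0], [0, 0, 0.4]]
    - [1, [0, 0, 0], [0, 0, 0.6]]
    - [1, [0, 0, 0], [0, 0, 0.8]]
    - [1, [0, 0, 0], [0, 0, 1]]
    - [1, [0, 0, 0], [0, 0, 1]]

```text
t: 15.7
tcp_pos: [454.0, -331.8, 12.6]
eef_rot: [-3.141, -0.0, 0.779]
force: [0.4, 0.5, 0.9]
grip_width: 92.9
```

Emit:
step_arm:
  motion:
    - [1, [0, 0, 0], [0, 0, 0.2]]
    - [1, [0, 0, 0], [0, 0, 0.4]]
    - [1, [0, 0, 0], [0, 0, 0.6]]
    - [1, [0, 0, 0], [0, 0, 0.8]]
    - [1, [0, 0, 0], [0, 0, 1]]
    - [-1, [0, 0, 0], [0, 0, 1]]
    - [-1, [0, 0, 0], [0, 0, 1]]
    - [-1, [0, 0, 0], [0, 0, 1]]
    - [-1, [0, 0, 0], [0, 0, 1]]
    - [-1, [0, 0, 0], [0, 0, 1]]
  newtons: 8

```text
t: 16.7
tcp_pos: [454.1, -331.8, 12.7]
eef_rot: [-3.142, 0.0, 0.0]
force: [-0.6, 0.7, 0.1]
grip_width: 62.5
```

Emit:
step_arm:
  motion:
    - [-1, [0, 0, 0], [0, 0, 0]]
    - [-1, [0, 0, 0], [0, 0, 0]]
    - [-1, [0, 0, 0], [0, 0, 0]]
  newtons: 25

```text
t: 17.0
tcp_pos: [454.1, -331.8, 12.7]
eef_rot: [-3.142, 0.0, -0.0]
force: [0.1, 0.4, -0.3]
grip_width: 61.8
```

```bash
python3 -c "
from h import *
pm(454.2,-332,170,0)"
```

```text
shift [np.float64(0.0), np.float64(0.0), np.float64(-0.315)] turnz -0.0
17.0 [ 454.1 -331.8   12.7] [-3.142  0.    -0.   ] F [ 0.1  0.4 -0.3] w 61.82 j [-0.68  0.01  1.9   0.    1.23  0.89]
```

Emit:
step_arm:
  motion:
    - [-1, [0, 0, -0.06], [0, 0, 0]]
    - [-1, [0, 0, -0.14], [0, 0, 0]]
    - [-1, [0, -0.06, -0.2], [0, 0, 0]]
    - [-1, [0.002, -0.13, -0.22], [0, 0, 0]]
    - [-1, [0.004, -0.21, -0.22], [0, 0, 0]]
    - [-1, [0.006, -0.29, -0.22], [0, 0, 0]]
    - [-1, [0.008, -0.37, -0.22], [0, 0, 0]]
    - [-1, [0.01, -0.44, -0.22], [0, 0, 0]]
    - [-1, [0.011, -0.5, -0.22], [0, 0, 0]]
    - [-1, [0.011, -0.55, -0.22], [0, 0, 0]]

```text
t: 18.0
tcp_pos: [459.5, -55.2, 122.8]
eef_rot: [-3.141, -0.0, 0.0]
force: [0.4, 0.4, -1.6]
grip_width: 61.8
```

```bash
python3 -c "
from h import *
pm(459.8,8.9,98,0)"
```

```text
shift [np.float64(0.001), np.float64(-0.128), np.float64(0.05)] turnz 0.0
18.0 [459.5 -55.2 122.8] [-3.141 -0.     0.   ] F [ 0.4  0.4 -1.6] w 61.78 j [-0.17 -0.32  2.    0.    1.46  1.4 ]
```

Emit:
step_arm:
  motion:
    - [-1, [0.001, -0.05, 0], [0, 0, 0]]
    - [-1, [0.001, -0.1, 0.01], [0, 0, 0]]
    - [-1, [0.001, -0.125, 0.03], [0, 0, 0]]
    - [-1, [0.001, -0.129, 0.05], [0, 0, 0]]
    - [-1, [0.001, -0.129, 0.05], [0, 0, 0]]
    - [-1, [0.001, -0.129, 0.05], [0, 0, 0]]
    - [-1, [0.001, -0.129, 0.05], [0, 0, 0]]

```text
t: 18.7
tcp_pos: [460.4, 6.9, 98.0]
eef_rot: [3.141, -0.0, -0.001]
force: [-0.3, 0.2, -1.6]
grip_width: 62.0
```

```bash
python3 -c "
from h import *
tipview('scene','t8',r=25,k=12)
pm(459.8,8.9,74.7,0)"
```

```text
center 281 210 tcp [460.4   6.9  98. ]
shift [np.float64(-0.001), np.float64(-0.004), np.float64(0.047)] turnz -0.002
18.75 [460.5   7.   98.1] [ 3.141e+00 -1.000e-03 -1.000e-03] F [-0.8  0.6 -1.7] w 61.82 j [-0.04 -0.31  2.04 -0.    1.42  1.53]
```

View pics/t8.png

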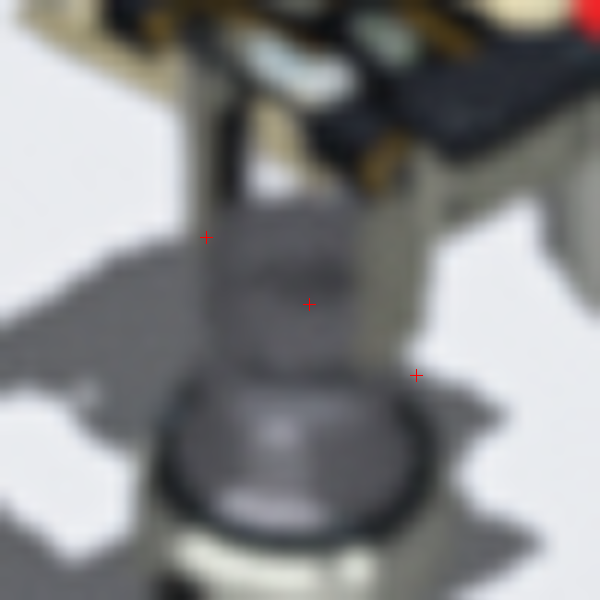

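Emit:
step_arm:
  motion:
    - [-1, [-0.001, -0.004, 0], [0, 0, 0]]
    - [-1, [-0.001, -0.004, 0.01], [0, 0, 0]]
    - [-1, [-0.001, -0.004, 0.02], [0, 0, 0]]
    - [-1, [-0.001, -0.004, 0.03], [0, 0, 0]]
    - [-1, [-0.001, -0.004, 0.034], [0, 0, 0]]
    - [-1, [-0.001, -0.004, 0.034], [0, 0, 0]]

```text
t: 19.35
tcp_pos: [459.5, 9.7, 80.3]
eef_rot: [3.142, 0.001, -0.0]
force: [-0.1, -0.7, -1.0]
grip_width: 61.9
```

```bash
python3 -c "
from h import *
pm(459.8,8.9,74.7,0)"
```

```text
shift [np.float64(0.001), np.float64(0.002), np.float64(0.011)] turnz -0.001
19.35 [459.5   9.7  80.3] [ 3.142e+00  1.000e-03 -0.000e+00] F [-0.1 -0.7 -1. ] w 61.95 j [-0.03 -0.3   2.06 -0.    1.39  1.54]
```

Emit:
step_arm:
  motion:
    - [-1, [0.001, 0.001, 0.004], [0, 0, 0]]
    - [-1, [0.001, 0.001, 0.008], [0, 0, 0]]
    - [-1, [0.001, 0.001, 0.011], [0, 0, 0]]
    - [-1, [0.001, 0.001, 0.012], [0, 0, 0]]
    - [-1, [0.001, 0.001, 0.012], [0, 0, 0]]

```text
t: 19.85
tcp_pos: [460.2, 9.2, 74.7]
eef_rot: [3.142, -0.0, -0.0]
force: [0.7, -0.2, -0.7]
grip_width: 62.2
```

Emit:
step_arm:
  motion:
    - [-1, [0, 0, 0.002], [0, 0, 0]]
    - [-1, [0, 0, 0.003], [0, 0, 0]]

```text
t: 20.05
tcp_pos: [460.4, 9.2, 74.5]
eef_rot: [3.142, -0.0, -0.0]
force: [-9.1, 0.4, 19.3]
grip_width: 61.9
```

Emit:
step_arm:
  motion:
    - [1, [0, 0, 0], [0, 0, 0]]
    - [1, [0, 0, 0], [0, 0, 0]]
    - [1, [0, 0, 0], [0, 0, 0]]
    - [1, [0, 0, 0], [0, 0, 0]]
    - [1, [0, 0, -0.05], [0, 0, 0]]
    - [1, [0, 0, -0.1], [0, 0, 0]]
    - [1, [-0.02, 0.05, -0.12], [0, 0, 0]]
    - [1, [-0.03, 0.12, -0.12], [0, 0, 0]]
    - [1, [-0.04, 0.19, -0.12], [0, 0, 0]]
    - [1, [-0.05, 0.26, -0.12], [0, 0, 0]]

```text
t: 21.05
tcp_pos: [434.8, -122.0, 133.4]
eef_rot: [3.141, -0.0, 0.0]
force: [-0.2, 0.2, 0.2]
grip_width: 92.8
```

```bash
python3 -c "
from h import *
im=manip.read_camera('scene')[:,:,::-1]
cv2.imwrite('pics/t9.png',cv2.resize(im[180:300,230:390],(800,600),interpolation=cv2.INTER_CUBIC))
pm(433.5,-183,100,0)"
```

```text
shift [np.float64(-0.001), np.float64(0.115), np.float64(0.067)] turnz -0.002
21.1 [ 434.2 -125.6  133.3] [ 3.14e+00  0.00e+00 -2.00e-03] F [-0.5  0.2 -0.3] w 93.13 j [-0.34 -0.36  2.01 -0.    1.49  1.24]
```

View pics/t9.png

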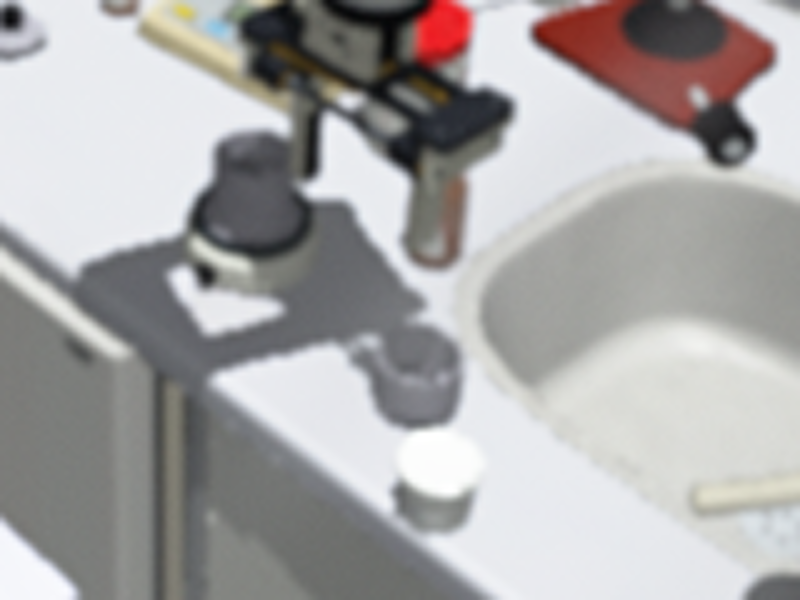

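Emit:
step_arm:
  motion:
    - [1, [-0.001, 0.06, 0], [0, 0, 0]]
    - [1, [-0.001, 0.1, 0.02], [0, 0, 0]]
    - [1, [-0.001, 0.122, 0.04], [0, 0, 0]]
    - [1, [-0.001, 0.122, 0.06], [0, 0, 0]]
    - [1, [-0.001, 0.122, 0.067], [0, 0, 0]]
    - [1, [-0.001, 0.122, 0.067], [0, 0, 0]]
  newtons: 8

```text
t: 21.7
tcp_pos: [434.5, -180.9, 99.0]
eef_rot: [-3.141, 0.001, 0.0]
force: [-0.2, 0.3, -0.5]
grip_width: 92.7
```

```bash
python3 -c "
from h import *
pm(433.5,-183,15,0)"
```

```text
shift [np.float64(-0.002), np.float64(0.004), np.float64(0.168)] turnz 0.0
21.7 [ 434.5 -180.9   99. ] [-3.141e+00  1.000e-03  0.000e+00] F [-0.2  0.3 -0.5] w 92.75 j [-0.45 -0.29  2.01  0.    1.42  1.12]
```

Emit:
step_arm:
  motion:
    - [1, [-0.002, 0.004, 0.04], [0, 0, 0]]
    - [1, [-0.002, 0.004, 0.09], [0, 0, 0]]
    - [1, [-0.002, 0.004, 0.14], [0, 0, 0]]
    - [1, [-0.002, 0.004, 0.163], [0, 0, 0]]
    - [1, [-0.002, 0.004, 0.168], [0, 0, 0]]
    - [-1, [-0.002, 0.004, 0.168], [0, 0, 0]]
    - [-1, [-0.002, 0.004, 0.168], [0, 0, 0]]
    - [-1, [-0.002, 0.004, 0.168], [0, 0, 0]]
    - [-1, [-0.002, 0.004, 0.168], [0, 0, 0]]
    - [-1, [-0.002, 0.004, 0.168], [0, 0, 0]]

```text
t: 22.7
tcp_pos: [433.9, -183.9, 16.3]
eef_rot: [3.141, -0.001, -0.0]
force: [-1.2, -0.2, 4.6]
grip_width: 62.8
```

Emit:
step_arm:
  motion:
    - [-1, [0, 0, 0], [0, 0, 0]]
    - [-1, [0, 0, 0], [0, 0, 0]]
    - [1, [0, 0, 0], [0, 0, 0]]
    - [1, [0, 0, 0], [0, 0, 0]]
    - [1, [0, 0, 0], [0, 0, 0]]
    - [1, [0, 0, 0], [0, 0, 0]]

```text
t: 23.3
tcp_pos: [433.6, -183.8, 15.6]
eef_rot: [-3.142, 0.0, -0.001]
force: [-1.0, 0.9, -0.6]
grip_width: 89.6
```

Emit:
step_arm:
  motion:
    - [1, [0, 0, 0], [0, 0, -0.2]]
    - [1, [0, 0, 0], [0, 0, -0.4]]
    - [1, [0, 0, 0], [0, 0, -0.6]]
    - [1, [0, 0, 0], [0, 0, -0.8]]
    - [1, [0, 0, 0], [0, 0, -1]]
    - [1, [0, 0, 0], [0, 0, -1]]

```text
t: 23.9
tcp_pos: [433.6, -183.8, 15.7]
eef_rot: [-3.141, 0.0, 0.791]
force: [0.1, 0.3, -0.9]
grip_width: 92.9
```

Emit:
step_arm:
  motion:
    - [1, [0, 0, 0], [0, 0, -0.2]]
    - [1, [0, 0, 0], [0, 0, -0.4]]
    - [1, [0, 0, 0], [0, 0, -0.6]]
    - [1, [0, 0, 0], [0, 0, -0.8]]
    - [1, [0, 0, 0], [0, 0, -1]]
    - [-1, [0, 0, 0], [0, 0, -1]]
    - [-1, [0, 0, 0], [0, 0, -1]]
    - [-1, [0, 0, 0], [0, 0, -1]]
    - [-1, [0, 0, 0], [0, 0, -1]]
    - [-1, [0, 0, 0], [0, 0, -1]]

```text
t: 24.9
tcp_pos: [433.7, -183.8, 15.7]
eef_rot: [3.142, 0.0, 1.57]
force: [-0.2, 0.4, -0.3]
grip_width: 61.6
```

Emit:
step_arm:
  motion:
    - [-1, [0, 0, 0], [0, 0, 0]]
    - [-1, [0, 0, 0], [0, 0, 0]]
    - [-1, [0, 0, 0], [0, 0, 0]]
  newtons: 25

```text
t: 25.2
tcp_pos: [433.6, -183.8, 15.7]
eef_rot: [-3.142, -0.0, 1.57]
force: [0.9, -0.7, -0.8]
grip_width: 61.4
```

```bash
python3 -c "
from h import *
pm(460.2,9.2,130,1.5708)"
```

```text
shift [np.float64(0.386), np.float64(0.053), np.float64(-0.229)] turnz -0.001
25.2 [ 433.6 -183.8   15.7] [-3.142 -0.     1.57 ] F [ 0.9 -0.7 -0.8] w 61.44 j [-0.46 -0.21  2.09  0.    1.26 -0.45]
```

Emit:
step_arm:
  motion:
    - [-1, [0, 0, -0.06], [0, 0, 0]]
    - [-1, [0, 0, -0.14], [0, 0, 0]]
    - [-1, [0, 0, -0.2], [0, 0, 0]]
    - [-1, [0.05, 0.01, -0.24], [0, 0, 0]]
    - [-1, [0.12, 0.02, -0.24], [0, 0, 0]]
    - [-1, [0.2, 0.03, -0.24], [0, 0, 0]]
    - [-1, [0.27, 0.04, -0.24], [0, 0, 0]]
    - [-1, [0.33, 0.05, -0.24], [0, 0, 0]]
    - [-1, [0.37, 0.053, -0.24], [0, 0, 0]]
    - [-1, [0.386, 0.053, -0.235], [0, 0, 0]]

```text
t: 26.2
tcp_pos: [460.3, 10.7, 133.3]
eef_rot: [3.141, -0.0, 1.572]
force: [1.1, -0.4, -2.2]
grip_width: 61.3
```

Emit:
step_arm:
  motion:
    - [-1, [0, 0, 0], [0, 0, 0]]
    - [-1, [0, 0, 0], [0, 0, 0]]
    - [-1, [0, 0, 0], [0, 0, 0]]

```text
t: 26.5
tcp_pos: [460.2, 8.3, 133.2]
eef_rot: [-3.142, 0.0, 1.569]
force: [-0.8, 0.2, -2.7]
grip_width: 61.7
```

```bash
python3 -c "
from h import *
tipview('scene','t10',r=25,k=12)
pm(460.2,9.2,110,1.5708)"
```

```text
center 281 202 tcp [460.2   8.3 133.2]
shift [np.float64(0.002), np.float64(-0.0), np.float64(0.046)] turnz -0.002
26.55 [460.2   8.4 133.2] [-3.142  0.     1.569] F [-0.5 -0.1 -0.9] w 61.5 j [-0.04 -0.33  1.99 -0.    1.48 -0.04]
```

View pics/t10.png

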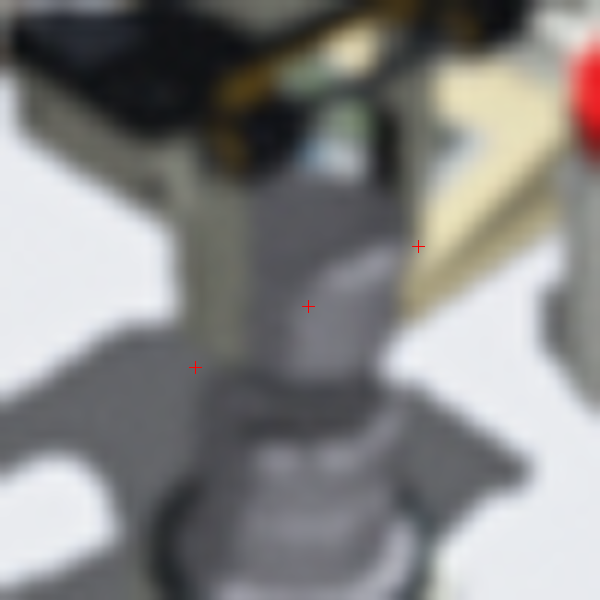

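Aligned over the fine sieve (upper sieve above its mouth, centre ~(300,305) in the crop). Descend.

Emit:
step_arm:
  motion:
    - [-1, [0.001, 0, 0.012], [0, 0, 0]]
    - [-1, [0.001, 0, 0.025], [0, 0, 0]]
    - [-1, [0.001, 0, 0.037], [0, 0, 0]]
    - [-1, [0.001, 0, 0.046], [0, 0, 0]]
    - [-1, [0.001, 0, 0.048], [0, 0, 0]]
    - [-1, [0.001, 0, 0.048], [0, 0, 0]]

```text
t: 27.15
tcp_pos: [460.1, 9.7, 109.0]
eef_rot: [-3.141, 0.0, 1.57]
force: [0.1, -0.6, -1.2]
grip_width: 61.7
```

```bash
python3 -c "
from h import *
pm(460.2,9.2,103.7,1.5708)"
```

```text
shift [np.float64(-0.001), np.float64(0.0), np.float64(0.011)] turnz -0.001
27.15 [460.1   9.7 109. ] [-3.141  0.     1.57 ] F [ 0.1 -0.6 -1.2] w 61.71 j [-0.03 -0.32  2.02 -0.    1.44 -0.03]
```

Emit:
step_arm:
  motion:
    - [-1, [0, 0, 0.004], [0, 0, 0]]
    - [-1, [0, 0, 0.008], [0, 0, 0]]
    - [-1, [0, 0, 0.01], [0, 0, 0]]
    - [-1, [0, 0, 0.012], [0, 0, 0]]
    - [-1, [0, 0, 0.012], [0, 0, 0]]

```text
t: 27.65
tcp_pos: [460.3, 9.7, 103.7]
eef_rot: [3.141, 0.0, 1.57]
force: [-2.8, 0.2, 3.8]
grip_width: 61.2
```

Emit:
step_arm:
  motion:
    - [-1, [0, 0, 0.002], [0, 0, 0]]
    - [-1, [0, 0, 0.002], [0, 0, 0]]

```text
t: 27.85
tcp_pos: [460.3, 9.7, 103.6]
eef_rot: [3.141, -0.0, 1.57]
force: [-8.1, -0.2, 14.3]
grip_width: 61.4
```

Emit:
step_arm:
  motion:
    - [1, [0, 0, 0], [0, 0, 0]]
    - [1, [0, 0, 0], [0, 0, 0]]
    - [1, [0, 0, 0], [0, 0, 0]]
    - [1, [0, 0, 0], [0, 0, 0]]
    - [1, [0, 0, -0.06], [0, 0, 0]]
    - [1, [0, 0, -0.12], [0, 0, 0]]
    - [1, [0.05, 0, -0.14], [0, 0, 0]]
    - [1, [0.13, 0.02, -0.14], [0, 0, 0]]
    - [1, [0.22, 0.04, -0.14], [0, 0, 0]]
    - [1, [0.31, 0.06, -0.12], [0, 0, 0]]

```text
t: 28.85
tcp_pos: [491.0, 166.5, 163.5]
eef_rot: [3.139, -0.001, 1.57]
force: [1.0, -0.5, 0.9]
grip_width: 93.2
```

```bash
python3 -c "
from h import *
pm(502,353,70,1.5708)"
```

```text
shift [np.float64(0.373), np.float64(0.022), np.float64(0.187)] turnz -0.001
28.85 [491.  166.5 163.5] [ 3.139e+00 -1.000e-03  1.570e+00] F [ 1.  -0.5  0.9] w 93.19 j [ 0.28 -0.21  1.85 -0.    1.5   0.28]
```

Emit:
step_arm:
  motion:
    - [1, [0.09, 0.006, 0.03], [0, 0, 0]]
    - [1, [0.18, 0.012, 0.06], [0, 0, 0]]
    - [1, [0.26, 0.018, 0.1], [0, 0, 0]]
    - [1, [0.32, 0.022, 0.14], [0, 0, 0]]
    - [1, [0.36, 0.022, 0.17], [0, 0, 0]]
    - [1, [0.372, 0.022, 0.187], [0, 0, 0]]
    - [1, [0.372, 0.022, 0.187], [0, 0, 0]]
    - [1, [0.372, 0.022, 0.187], [0, 0, 0]]

```text
t: 29.65
tcp_pos: [501.6, 350.0, 69.3]
eef_rot: [3.141, 0.0, 1.57]
force: [0.0, -0.7, 0.7]
grip_width: 92.8
```

```bash
python3 -c "
from h import *
tipview('scene','t11',r=25,k=12,pts=[[502,353,37],[502,353,15]])
pm(502,353,19.5,1.5708)"
```

```text
center 232 175 tcp [501.6 350.   69.3]
shift [np.float64(0.006), np.float64(0.0), np.float64(0.1)] turnz -0.001
29.7 [501.9 350.   69.7] [ 3.141 -0.     1.57 ] F [ 0.3  1.  -0.3] w 93.5 j [ 0.57  0.06  1.75 -0.    1.33  0.57]
```

View pics/t11.png

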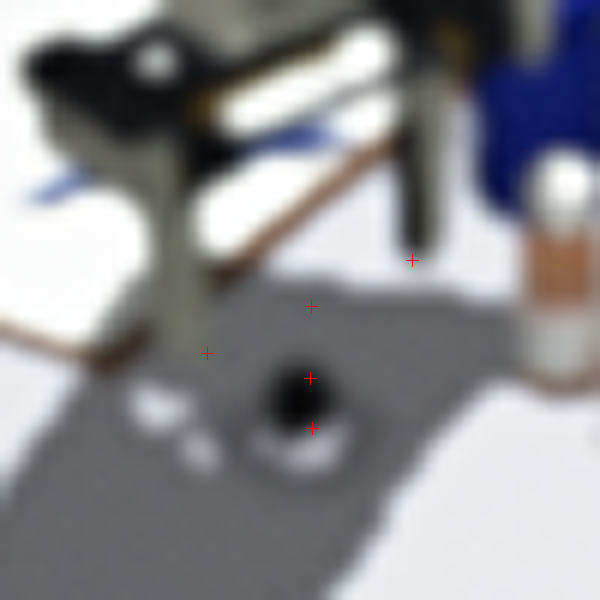

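Emit:
step_arm:
  motion:
    - [1, [0.008, -0.003, 0.03], [0, 0, 0]]
    - [1, [0.008, -0.003, 0.06], [0, 0, 0]]
    - [1, [0.008, -0.003, 0.085], [0, 0, 0]]
    - [1, [0.008, -0.003, 0.097], [0, 0, 0]]
    - [1, [0.008, -0.003, 0.1], [0, 0, 0]]
    - [1, [0.008, -0.003, 0.1], [0, 0, 0]]
    - [-1, [0.008, -0.003, 0.1], [0, 0, 0]]
    - [-1, [0.008, -0.003, 0.1], [0, 0, 0]]
    - [-1, [0.008, -0.003, 0.1], [0, 0, 0]]
    - [-1, [0.008, -0.003, 0.1], [0, 0, 0]]
  newtons: 6

```text
t: 30.7
tcp_pos: [500.0, 354.7, 19.0]
eef_rot: [3.141, -0.0, 1.57]
force: [0.5, -0.2, -0.1]
grip_width: 65.9
```

Emit:
step_arm:
  motion:
    - [-1, [0, 0, 0], [0, 0, 0]]
    - [-1, [0, 0, 0], [0, 0, 0]]
    - [-1, [0, 0, 0], [0, 0, 0]]
    - [-1, [0, 0, 0], [0, 0, 0]]
    - [-1, [0, 0, 0], [0, 0, 0]]
    - [-1, [0, 0, 0], [0, 0, 0]]

```text
t: 31.3
tcp_pos: [499.9, 354.7, 18.7]
eef_rot: [3.142, -0.0, 1.57]
force: [0.7, 0.5, -0.3]
grip_width: 23.7
```

Emit:
step_arm:
  motion:
    - [0.2, [0, 0, 0], [0, 0, 0]]
    - [0.2, [0, 0, 0], [0, 0, 0]]
    - [0.2, [0, 0, 0], [0, 0, 0]]
    - [0.2, [0, 0, 0], [0, 0, 0]]
    - [0.2, [0, 0, 0], [0, 0, -0.2]]
    - [0.2, [0, 0, 0], [0, 0, -0.4]]
    - [0.2, [0, 0, 0], [0, 0, -0.6]]
    - [0.2, [0, 0, 0], [0, 0, -0.8]]
    - [0.2, [0, 0, 0], [0, 0, -1]]
    - [0.2, [0, 0, 0], [0, 0, -1]]

```text
t: 32.3
tcp_pos: [499.9, 354.7, 18.7]
eef_rot: [-3.142, -0.0, 2.362]
force: [-0.5, 0.7, -0.2]
grip_width: 55.5
```

Emit:
step_arm:
  motion:
    - [0.2, [0, 0, 0], [0, 0, -0.2]]
    - [0.2, [0, 0, 0], [0, 0, -0.4]]
    - [0.2, [0, 0, 0], [0, 0, -0.6]]
    - [0.2, [0, 0, 0], [0, 0, -0.8]]
    - [0.2, [0, 0, 0], [0, 0, -1]]
    - [-1, [0, 0, 0], [0, 0, -1]]
    - [-1, [0, 0, 0], [0, 0, -1]]
    - [-1, [0, 0, 0], [0, 0, -1]]
    - [-1, [0, 0, 0], [0, 0, -1]]
    - [-1, [0, 0, 0], [0, 0, -1]]

```text
t: 33.3
tcp_pos: [499.9, 354.7, 18.7]
eef_rot: [3.142, 0.0, 3.14]
force: [0.8, 1.1, 0.0]
grip_width: 23.5
```

Emit:
step_arm:
  motion:
    - [-1, [0, 0, 0], [0, 0, 0]]
    - [-1, [0, 0, 0], [0, 0, 0]]
    - [-1, [0, 0, 0], [0, 0, 0]]
    - [-1, [0, 0, 0], [0, 0, 0]]
  newtons: 20

```text
t: 33.7
tcp_pos: [499.9, 354.7, 18.8]
eef_rot: [3.142, 0.0, 3.141]
force: [-1.0, 0.1, -0.9]
grip_width: 23.3
```

```bash
python3 -c "
from h import *
pm(460.3,9.6,170,3.14159)"
```

```text
shift [np.float64(0.079), np.float64(-0.69), np.float64(-0.302)] turnz -0.001
33.7 [499.9 354.7  18.8] [3.142 0.    3.141] F [-1.   0.1 -0.9] w 23.32 j [ 0.58  0.11  1.78  0.    1.25 -0.99]
```

Emit:
step_arm:
  motion:
    - [-1, [0, 0, -0.06], [0, 0, 0]]
    - [-1, [0, 0, -0.14], [0, 0, 0]]
    - [-1, [0.005, -0.05, -0.21], [0, 0, 0]]
    - [-1, [0.012, -0.12, -0.27], [0, 0, 0]]
    - [-1, [0.02, -0.19, -0.302], [0, 0, 0]]
    - [-1, [0.03, -0.27, -0.302], [0, 0, 0]]
    - [-1, [0.04, -0.35, -0.302], [0, 0, 0]]
    - [-1, [0.05, -0.43, -0.302], [0, 0, 0]]
    - [-1, [0.058, -0.5, -0.302], [0, 0, 0]]
    - [-1, [0.065, -0.56, -0.302], [0, 0, 0]]

```text
t: 34.7
tcp_pos: [466.7, 73.0, 169.8]
eef_rot: [-3.141, 0.0, 3.141]
force: [0.4, -0.3, -1.7]
grip_width: 22.6
```

```bash
python3 -c "
from h import *
pm(460.3,9.6,170,3.14159)"
```

```text
shift [np.float64(0.013), np.float64(-0.127), np.float64(-0.0)] turnz -0.001
34.7 [466.7  73.  169.8] [-3.141  0.     3.141] F [ 0.4 -0.3 -1.7] w 22.56 j [ 0.1  -0.32  1.93 -0.    1.54 -1.47]
```

Emit:
step_arm:
  motion:
    - [-1, [0.005, -0.05, 0], [0, 0, 0]]
    - [-1, [0.01, -0.09, 0], [0, 0, 0]]
    - [-1, [0.013, -0.115, 0], [0, 0, 0]]
    - [-1, [0.013, -0.128, 0], [0, 0, 0]]
    - [-1, [0.013, -0.128, 0], [0, 0, 0]]
    - [-1, [0.013, -0.128, 0], [0, 0, 0]]
    - [-1, [0.013, -0.128, 0], [0, 0, 0]]

```text
t: 35.4
tcp_pos: [460.8, 11.3, 169.7]
eef_rot: [3.141, -0.0, -3.141]
force: [-0.0, 0.1, -2.4]
grip_width: 23.2
```

```bash
python3 -c "
from h import *
tipview('scene','t12',r=25,k=12)
pm(460.3,9.6,150,3.14159)"
```

```text
center 281 193 tcp [460.8  11.3 169.7]
shift [np.float64(0.001), np.float64(-0.003), np.float64(0.039)] turnz -7.999
35.45 [460.8  11.3 169.7] [ 3.141 -0.    -3.141] F [-0.1  0.1 -2. ] w 23.45 j [-0.03 -0.35  1.95  0.    1.55 -1.6 ]
```

View pics/t12.png

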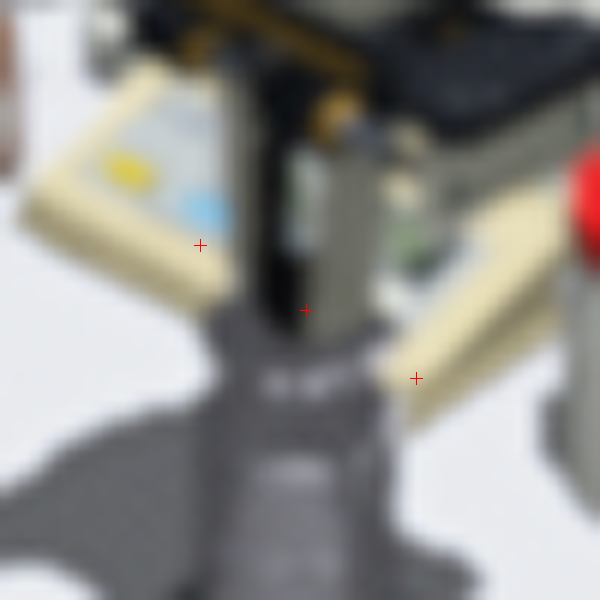

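Emit:
step_arm:
  motion:
    - [-1, [0.001, -0.003, 0.008], [0, 0, 0]]
    - [-1, [0.001, -0.003, 0.018], [0, 0, 0]]
    - [-1, [0.001, -0.003, 0.028], [0, 0, 0]]
    - [-1, [0.001, -0.003, 0.036], [0, 0, 0]]
    - [-1, [0.001, -0.003, 0.039], [0, 0, 0]]
    - [-1, [0.001, -0.003, 0.039], [0, 0, 0]]

```text
t: 36.05
tcp_pos: [460.1, 9.2, 149.9]
eef_rot: [3.142, -0.0, 3.141]
force: [0.2, 0.4, -0.7]
grip_width: 23.0
```

```bash
python3 -c "
from h import *
pm(460.3,9.6,144.8,-3.14159)"
```

```text
shift [np.float64(-0.0), np.float64(0.001), np.float64(0.01)] turnz 7.999
36.05 [460.1   9.2 149.9] [ 3.142 -0.     3.141] F [ 0.2  0.4 -0.7] w 23.01 j [-0.04 -0.34  1.97  0.    1.51 -1.61]
```

Emit:
step_arm:
  motion:
    - [-1, [0, 0, 0.004], [0, 0, 0]]
    - [-1, [0, 0, 0.007], [0, 0, 0]]
    - [-1, [0, 0, 0.01], [0, 0, 0]]
    - [-1, [0, 0, 0.012], [0, 0, 0]]
    - [-1, [0, 0, 0.012], [0, 0, 0]]

```text
t: 36.55
tcp_pos: [460.3, 9.2, 144.6]
eef_rot: [-3.142, 0.0, 3.141]
force: [-2.5, 0.1, 3.2]
grip_width: 22.7
```

Emit:
step_arm:
  motion:
    - [-1, [0, 0, 0.001], [0, 0, 0]]
    - [-1, [0, 0, 0.001], [0, 0, 0]]

```text
t: 36.75
tcp_pos: [460.4, 9.2, 144.6]
eef_rot: [-3.142, 0.001, 3.141]
force: [-3.1, 0.0, 8.1]
grip_width: 23.2
```

Emit:
step_arm:
  motion:
    - [0.4, [0, 0, 0], [0, 0, 0]]
    - [0.4, [0, 0, 0], [0, 0, 0]]
    - [0.4, [0, 0, 0], [0, 0, 0]]
    - [0.4, [0, 0, 0], [0, 0, 0]]
    - [0.4, [0, 0, -0.04], [0, 0, 0]]
    - [0.4, [0, 0, -0.1], [0, 0, 0]]
    - [0.4, [0, 0, -0.17], [0, 0, 0]]
    - [0.4, [0, 0.07, -0.18], [0, 0, 0]]
    - [0.4, [0, 0.14, -0.18], [0, 0, 0]]
    - [0.4, [0, 0.22, -0.18], [0, 0, 0]]

```text
t: 37.75
tcp_pos: [460.2, 120.1, 234.1]
eef_rot: [3.142, 0.001, 3.14]
force: [0.5, 0.3, -1.1]
grip_width: 65.1
```

Emit:
step_arm:
  motion:
    - [0.4, [0, 0.09, 0], [0, 0, 0]]
    - [0.4, [0, 0.18, 0], [0, 0, 0]]
    - [0.4, [0, 0.27, 0], [0, 0, 0]]
    - [0.4, [0, 0.35, 0], [0, 0, 0]]
    - [0.4, [0, 0.42, 0], [0, 0, 0]]
    - [0.4, [0, 0.47, 0], [0, 0, 0]]
    - [0.4, [0, 0.5, 0], [0, 0, 0]]
    - [0.4, [0, 0.5, 0], [0, 0, 0]]
    - [0.4, [0, 0.5, 0], [0, 0, 0]]

```text
t: 38.65
tcp_pos: [460.4, 368.6, 233.6]
eef_rot: [-3.141, -0.0, 3.141]
force: [-0.5, -0.9, -1.3]
grip_width: 64.9
```

```bash
python3 -c "
from h import *
s=manip.read_camera('scene')[:,:,::-1];t=manip.read_camera('top')[:,:,::-1]
a=cv2.resize(s[170:320,230:380],(400,400),interpolation=cv2.INTER_CUBIC);b=cv2.resize(t[145:245,300:400] if 0 else t[140:250,255:365],(400,400),interpolation=cv2.INTER_CUBIC)
cv2.imwrite('pics/f1.png',np.hstack([a,b]));cv2.imwrite('pics/f2.png',t);st()
z=cv2.resize(s[190:250,250:310],(600,600),interpolation=cv2.INTER_CUBIC);cv2.imwrite('pics/f3.png',z)
for h in(0,40,72,98,136,163): print(h,np.round(proj('scene',[460.3,9.3,h]),1))"
```

```text
38.75 [460.6 368.2 233.9] [-3.141  0.     3.14 ] F [-0.4 -0.7  0.7] w 65.1 j [ 0.63 -0.07  1.61 -0.    1.61 -0.94]
0 [280.2 230.1]
40 [280.4 221.9]
72 [280.6 215.2]
98 [280.8 209.6]
136 [281.1 201.3]
163 [281.3 195.2]
```

View pics/f1.png

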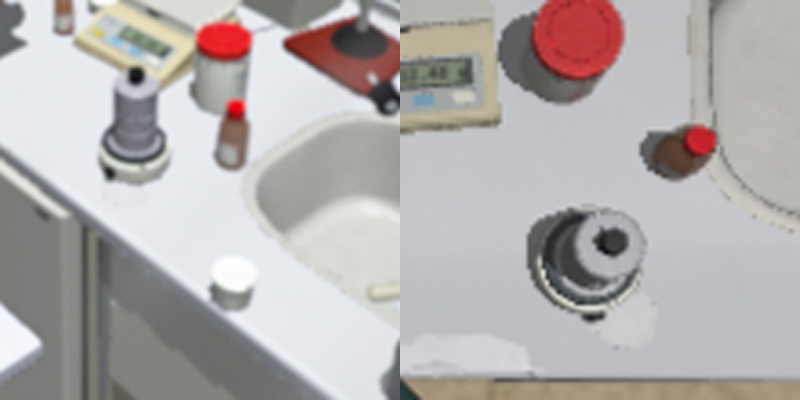

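View pics/f3.png

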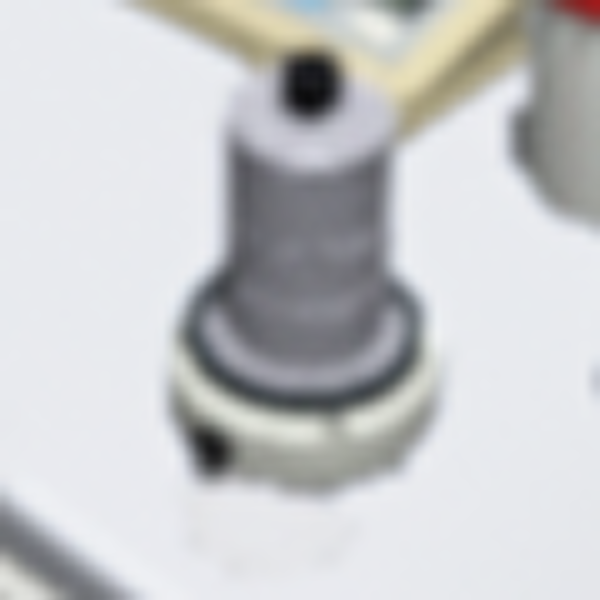

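View pics/f2.png

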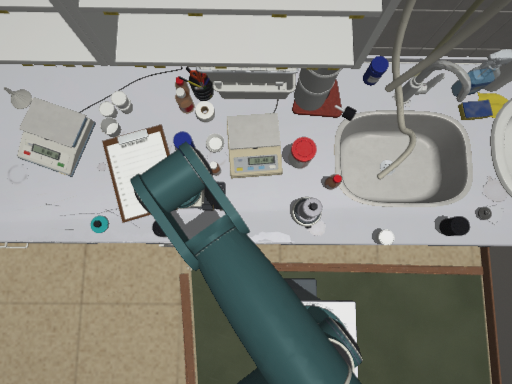

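The stack stands straight on the plate inside the lip, with its base ring at about (305,370) and the knob at about (310,83) in the crop. The rims are closed, and the pot and the red-capped bottle are where they were. Handing in.

```bash
python3 -c "
from h import *
print(manip.job_done());st()"
```

```text
the job is handed in; nothing more can be done
None
the job is handed in; nothing more can be done
```

The sieve set stands as one upright stack on the shaker plate, inside the lip: pan, fine sieve, coarse sieve, lid. I handed it in at about 38.8 s of the 104 s allowed.

- **Method:** I squeezed each part from two directions at right angles to centre it in the gripper. I then set it down until the wrist felt contact, 8 to 19 N.
- **Seating:** Every part met its stop within about 0.3 mm of the height expected for a full seat. The last pictures show a straight stack with no gaps between the rims.
- **Surroundings:** The bottles and pots I could compare, and the turquoise lid, look unmoved. The arm partly hid the area around the white jar in the last top picture, so I did not check the jar there. I never went near it.
- **Disagreements:** The scene camera's positions differed from the top camera's by 5 to 10 mm. I relied on the top camera, corrected using the pan's known position. The pan's grip also read 60.6 mm instead of 62 mm, with no visible effect.

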